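Proof-load a soldered link in the spring pull tester

ROBOT

A 7-joint arm with a two-finger parallel gripper is mounted at the origin on a cart in front of the work surface, level with it; the furniture and walls round the work are solid. World frame = base frame: x ahead of the robot, y to its left, z up, the work surface at z = 0. Lengths are in m, angles in rad, forces in N, time in s.
With the tool pointing down it reaches from about 0.35 to 0.9 m from the base axis. Payload 8.1 kg.
Tool frame: the origin (TCP) lies at the very end of the fingers, on their centre line; the grasp point (between the pads) lies 19 mm behind it; z points along the fingers, y is the direction in which the jaws open and shut (so a half turn about z gives the same grasp; the last joint's range is limited). The gripper opens to 92 mm and grips with 3 to 60 N. Pads are 19 mm wide; open, the fingers measure 130 mm over their backs; the gripper's body (75 mm by 190 mm) begins 47 mm behind the grasp point.
Start: joints at [-1.232, 0.434, 0.025, 1.573, -0.012, 1.134, -0.075], TCP at [0.267, 0.565, 0.227] pointing down, gripper open.
Joint ranges: [-2.62, 2.62], [-0.44, 2.09], [-1.27, 1.32], [0.08, 2.57], [-1.32, 4.46], [0.12, 2], [-2.74, 2.74]. Speed limits (rad/s): [2.22, 2.22, 3.01, 3.01, 3.14, 3.14, 3.14].

INTERFACE

Orientations are given as a rotation vector (axis times angle).
In Python, from cell import observe, get_image, sign_off gives the robot as it stands.
- The arm moves only by the tool arm_command, never from a script. Its argument "deltas" is a list of rows, each an object with "xyz": the shift along the tool's x, y, z in cm, a list of three; "turn": the turn about the tool's z in degrees; "jaw": the closure in counts, from 0 (fully open) to 255 (shut). A call has 1 to 5 rows; each row is the pose to reach, as a shift and turn from the pose measured when the call began, along the tool's axes at that moment; what a row does not reach only later rows make up. A row lasts 1/12 s, in which the tool goes at most 41.7 mm and 7.16 degrees, less where a joint would pass 70% of its speed; a pose out of reach is approached as far as the arm can. A call with a gripper value outside its range is refused whole. The fingers move at their own pace and stop on an object; "force" is the grip in N (left out, the last holds). Time passes only in rows, so rows that repeat a pose let the fingers close. It gives the time, the measured TCP pose, the force and the opening at its end, in the units of the state.
- observe(): the state, without advancing time (a new reading comes with each control period).
- get_image(name): name is "scene" or "top"; returns a dict with "frame" (480x640x3 uint8, red, green, blue), "depth" (480x640 float32, m along the optical axis (not along the pixel's ray), 0 where there is no reading), "camera_matrix" (3x3 intrinsics, pixels), "distortion" ([k1, k2, p1, p2, k3] as OpenCV has them; the pictures are not rectified), "cam_to_world" (4x4, takes a point from camera to world coordinates). Camera axes: x right, y up, looking along -z (the intrinsics and any distortion apply to the point x, -y, -z); pixel columns grow to the right and rows downward; lengths in m; the calibration is good to about 2 mm. A picture is of the moment at which its call begins.
- sign_off(): hands the job in, once; it reports no verdict.
The state is a dict: "clock": time; "joints": joint angles; "dq": joint speeds; "joint_efforts": joint torques, N m; "position": TCP position; "ee_rot": TCP orientation; "force": force on the tool from outside, world axes, zero at the start; "ft_torque": the same for the moment, N m; "width": opening from 0.0 (shut) to 1.0 (fully open).
Only numpy, scipy, OpenCV 4.12 (cv2) and the standard library are available. Lean on these libraries where they do the work, as an engineer would, in place of code of your own. Each camera call takes 0.05 s, during which the arm holds its last target.

TASK

Proof-load the soldered oval link from the solder board: lay it flat over both upright pins of the spring pull tester and let go of it, then draw the tester's wooden T-handle straight out until the broad dark groove on its rod has just come fully out of the barrel. Keep the handle there: finish while still holding it against the spring, so that I can look the solder joint over under load. Do not pull so far that the thin overload line behind the groove comes out, and leave the other soldered pieces and the loupe where they lie.

Things in the scene. Friction and masses are not known exactly. Their poses are not given: they have to be found in the camera images.
- oval_link: the piece to be tested: an oval (stadium-shaped) link of 6 mm round bright metal wire, 52 x 30 mm outside, 40 x 18 mm inside, lying flat on the solder board; origin at the centre of its underside, x along its length, z up; 35 g
- round_ring: another soldered piece, to be left alone: a round ring of 6 mm wire, 36 mm outside; origin at the centre of its underside
- square_loop: another soldered piece, to be left alone: a square loop with rounded corners of 6 mm wire, 34 x 34 mm outside; origin at the centre of its underside
- board: the dark scorched solder board on the right of the table, 131 (x) x 235 (y) x 22 mm, on which the three soldered pieces lie in a row along its y, in any order; origin at the centre of its underside; stays put
- loupe: a small bright cylindrical loupe, 25 mm across, 16 mm high, standing loose on the left edge of the table; to be left alone
- tester: the pull tester on the left of the table, screwed down: a dark steel plate 166 x 66 x 10 mm with two pale grey saddles (46 mm wide, tops at z = 68 mm, screw heads to 73 mm) that carry a horizontal steel spring barrel, 22 mm across (24 mm at its end rings), axis 52 mm above the table. Origin on the table, 12 mm from the plate's centre towards the handle; its -x axis is the direction in which the handle is pulled, roughly towards the robot; z up
- anchor: the fixed post at the tester's far end, in the tester's frame at x = 70 mm: 17 to 19 mm thick from above its foot (25 mm thick up to z = 20 mm) to its flat shoulder at z = 58 mm, with an upright pin 8 mm thick and 18 mm tall on top (pin top at z = 76 mm); origin 10 mm above the table on the post's axis
- anchor_pin (a point): foot of the fixed pin, on its axis at the shoulder (z = 58 mm); axes as the tester's
- hook_pin (a point): foot of the moving pin, on its axis at its shoulder (z = 58 mm, shoulder 19 mm thick): the same 8 x 18 mm pin on the end of the barrel. At rest 26 mm from the fixed pin towards the handle. The barrel with this pin slides freely (under 1 N) 6 mm towards the handle until a link over both pins is taut; its own stop is at 12 mm
- barrel_mouth (a point): centre of the barrel's mouth, where the rod comes out; in the tester's frame at rest at x = -62 mm, z = 52 mm; moves with the barrel. The saddle nearest it begins 15 mm behind it
- handle (a point): middle of the wooden T-handle, on its axis: a turned crossbar 76 mm long along the tester's y, 15 to 18 mm thick, 52 mm above the table, on a steel rod 10 mm thick (a brass collar 16 mm thick on the first 14 mm behind the bar's axis). At rest 42 mm in front of the barrel's mouth
- plunger (a joint): how far the handle's rod is drawn out of the barrel (m): 0 at rest. Three thin lines come out at 5, 10 and 15 mm; the broad groove spans 21 to 25 mm, so 0.025 is just fully out; the thin overload line comes out at 35 mm; stop at 45 mm. A spring pulls it back with 2.5 N + 0.5 N per mm (15 N at 25 mm); it springs home when let go. The barrel's own free travel (6 mm with the link on) does not count in it

How it is judged:
On the way, in this order (a step that is already met when the one before it is completed fails the run):
1. the oval link lies flat over both pins on their shoulders, let go, the handle not yet drawn (x of oval_link in the frame of anchor_pin between -0.0185 and -0.0075 m and y of oval_link in the frame of anchor_pin between -0.006 and 0.006 m and z of oval_link in the frame of anchor_pin between -0.004 and 0.004 m and angle between oval_link's own z axis and vertical below 0.2 rad and contact force between the fingers and oval_link below 0.1 N and value of joint plunger below 0.004 m), for 0.2 s.
2. the handle is drawn out to the mark with the link carrying the load (x of oval_link in the frame of anchor_pin between -0.0185 and -0.0075 m and y of oval_link in the frame of anchor_pin between -0.006 and 0.006 m and z of oval_link in the frame of anchor_pin between -0.004 and 0.004 m and angle between oval_link's own z axis and vertical below 0.2 rad and value of joint plunger between 0.022 and 0.031 m and contact force between oval_link and anchor above 8 N), for 0.3 s.
At the end, for the whole second after the job is handed in: the oval link lies flat over both pins and pulls on the fixed pin with more than 8 N; the handle stands still with its rod 22 to 31 mm out of the barrel (groove fully out at 25 mm), held there by the gripper's fingers, which do not touch the link (all of step 2 and velocity of joint plunger between -0.01 and 0.01 m/s and contact force between the fingers and oval_link below 0.1 N and contact force between the fingers and tester above 3 N); the arm keeps its last pose, push and grip.
It fails at once if the handle is drawn past the overload line (more than 35 mm out) (value of joint plunger above 0.035 m).
It fails at once if the round ring, the square loop or the loupe is moved by more than 15 mm (distance of any of round_ring, square_loop, loupe from where it was at the start of the episode above 0.015 m).
It also fails if it takes over 46 s, if anything falls off the work surface, if the arm or the gripper's body presses on something with over 40 N, if the wrist force passes 120 N, or if a joint passes its speed limit or range.

## Working session

There is one attempt and no reset: what is moved stays moved. The work goes in short steps, Python scripts to look and compute and a tool call to move; the robot and the scene stay as the last step left them, time stands still between calls to the robot, and variables do not carry over. Pictures are saved under pics/ and viewed, and the job is handed in when it is done.

Besides the shell and the picture viewer there is one more tool, called after ">>>" by a JSON object that holds its "api" and its "payload", one argument or row to a line. arm_command: Moves the arm, as the interface text tells. Its arguments: {"type":"object","properties":{"deltas":{"type":"array","items":{"type":"object","properties":{"xyz":{"type":"array","items":{"type":"number"}},"turn":{"type":"number"},"jaw":{"type":"number"}}}},"force":{"type":"number"}},"required":["deltas"]}

```bash
ls; mkdir -p pics
python3 - <<'E'
from cell import observe,get_image
import cv2,numpy as np
for n in ("scene","top"):
    d=get_image(n); cv2.imwrite(f"pics/{n}0.png",d["frame"][:,:,::-1]); print(n,d["camera_matrix"],d["distortion"],d["cam_to_world"])
    np.savez(f"{n}0.npz",**d)
print(observe())
E
```

```text
pics
scene [[600.64155091   0.         320.57894345]
 [  0.         600.64155091 229.73144103]
 [  0.           0.           1.        ]] [-0.04495657  0.          0.          0.          0.        ] [[-5.33172569e-01  3.23645259e-01 -7.81652581e-01 -5.75619278e-01]
 [-8.46006500e-01 -2.04092851e-01  4.92563812e-01  7.19638368e-01]
 [-1.13761280e-04  9.23904678e-01  3.82622703e-01  6.47277382e-01]
 [ 0.00000000e+00  0.00000000e+00  0.00000000e+00  1.00000000e+00]]
top [[572.03635178   0.         323.51497174]
 [  0.         572.03635178 232.69044213]
 [  0.           0.           1.        ]] [0.05508446 0.         0.         0.         0.        ] [[ 0.02510913  0.99454263 -0.10126446  0.43099282]
 [-0.9996502   0.02582085  0.0057235   0.01190724]
 [ 0.008307    0.10108533  0.99484308  1.47742736]
 [ 0.          0.          0.          1.        ]]
{'clock': 0.1, 'joints': array([-1.23159592,  0.43516782,  0.02493712,  1.57399801, -0.01157048,
        1.13398741, -0.07507664]), 'dq': array([ 0.0006803 , -0.00238118, -0.00035612, -0.00129464, -0.00190563,
       -0.00022226, -0.00087115]), 'joint_efforts': array([ 2.47821619e-03, -6.69125247e+01,  9.87844504e-01, -3.15145576e+01,
       -6.04907493e-02,  3.74617707e-02,  1.89918353e-05]), 'position': array([0.2670736 , 0.56456298, 0.22601715]), 'ee_rot': array([-6.88311034e-01, -3.06508559e+00,  2.20815103e-03]), 'force': array([0.86306741, 0.10748716, 0.1718991 ]), 'ft_torque': array([0.01068074, 0.00153729, 0.02143651]), 'width': 1.0041087327712472}
```

View pics/scene0.png

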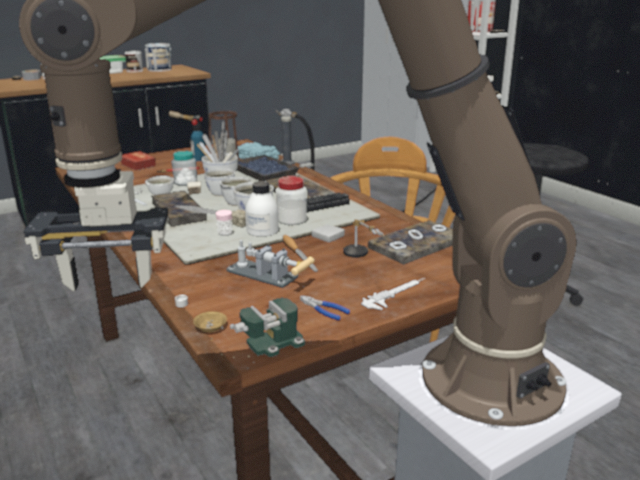

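View pics/top0.png

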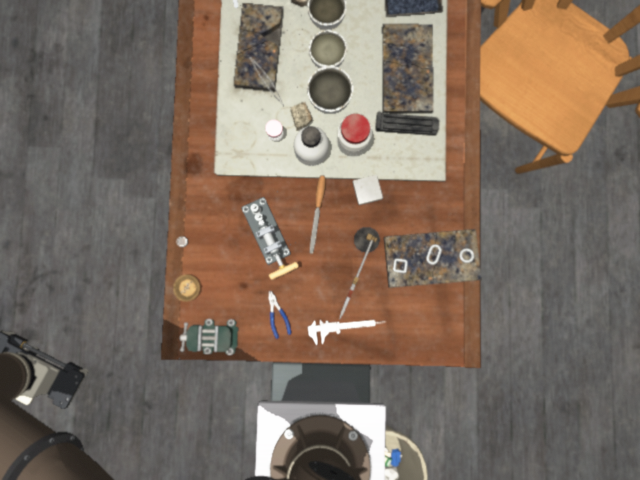

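```bash
cat > h.py <<'E'
import numpy as np,cv2
def load(n): return dict(np.load(n))
def ray(d,uv):
    uv=np.asarray(uv,float).reshape(-1,1,2)
    p=cv2.undistortPoints(uv,d["camera_matrix"],d["distortion"]).reshape(-1,2)
    return np.c_[p[:,0],-p[:,1],-np.ones(len(p))]
def at_z(d,uv,z):
    r=ray(d,uv); T=d["cam_to_world"]; w=r@T[:3,:3].T; o=T[:3,3]
    return o+w*((z-o[2])/w[:,2])[:,None]
def cloud(d):
    v,u=np.nonzero(d["depth"]>0); r=ray(d,np.c_[u,v]); T=d["cam_to_world"]
    return u,v,(r*d["depth"][v,u][:,None])@T[:3,:3].T+T[:3,3]
def proj(d,P):
    T=d["cam_to_world"]; c=(np.atleast_2d(P)-T[:3,3])@T[:3,:3]; c=c*[1,-1,-1]
    return cv2.projectPoints(c,np.zeros(3),np.zeros(3),d["camera_matrix"],d["distortion"])[0].reshape(-1,2)
def crop(d,x0,y0,x1,y1,s,name):
    im=d["frame"][y0:y1,x0:x1,::-1]; cv2.imwrite(name,cv2.resize(im,None,fx=s,fy=s,interpolation=cv2.INTER_CUBIC))
E
python3 - <<'E'
from h import *
t=load("top0.npz"); s=load("scene0.npz")
crop(t,225,190,315,285,6,"pics/c1.png"); crop(t,350,220,490,295,5,"pics/c2.png"); crop(s,215,215,335,300,6,"pics/c3.png")
for d in(t,s):
    u,v,P=cloud(d); print(len(u)); 
u,v,P=cloud(t)
for box in((225,190,315,285),(380,225,485,290),(350,225,385,320),(170,230,190,250)):
    m=(u>=box[0])&(u<box[2])&(v>=box[1])&(v<box[3]); q=P[m]; print(box,q.min(0),q.max(0),np.median(q[:,2]))
E
```

```text
305914
263185
(225, 190, 315, 285) [ 0.44263963  0.02451485 -0.01193863] [0.69320607 0.26280028 0.08121151] 0.0013549751095209839
(380, 225, 485, 290) [ 0.43973906 -0.62829814 -0.75861657] [ 0.70502413 -0.1425702   0.03630175] 0.020520037386766776
(350, 225, 385, 320) [ 0.36160084 -0.156975   -0.01077709] [ 0.60569156 -0.06122655  0.13186525] 0.0014218298541959218
(170, 230, 190, 250) [ 0.52903479  0.34827617 -0.00974556] [0.57956027 0.40230852 0.0258702 ] 0.001977487994734739
```

```bash
sleep 0
```

```text
(no output)
```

View pics/c1.png

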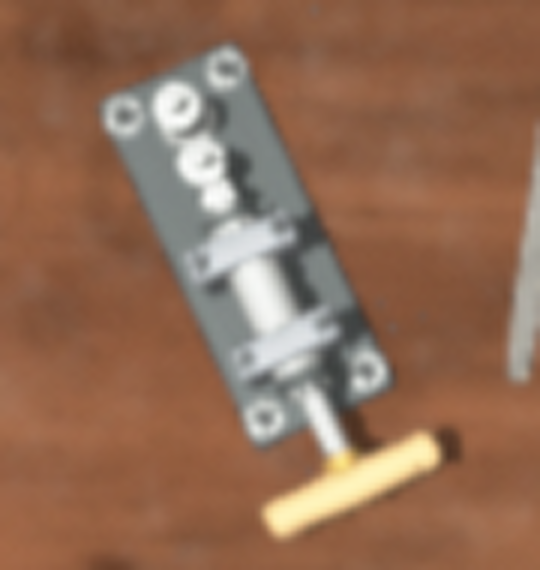

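View pics/c2.png

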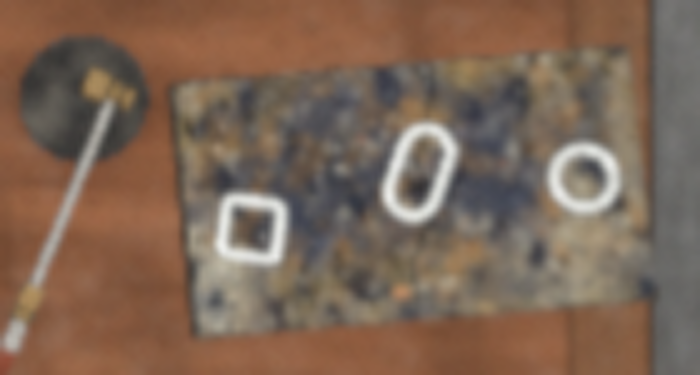

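View pics/c3.png

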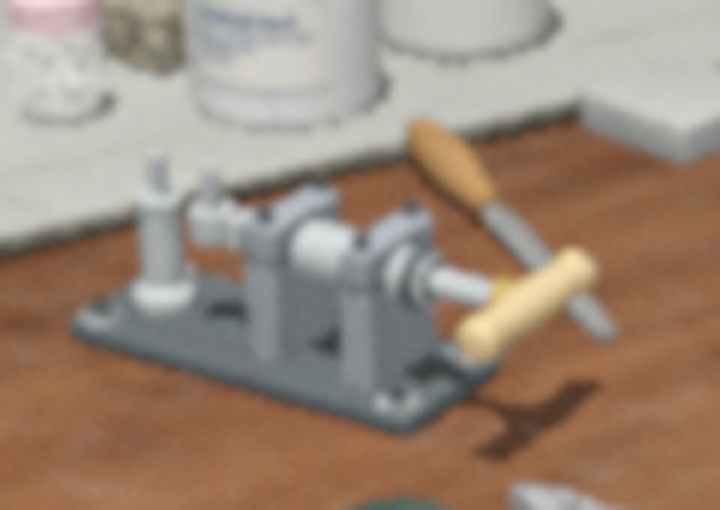

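```bash
cat > fit.py <<'E'
from h import *
t=load("top0.npz"); s=load("scene0.npz")
# link and others
g=cv2.cvtColor(t["frame"],cv2.COLOR_RGB2GRAY).astype(float)
S=8
def up(x0,y0,x1,y1,img): return cv2.resize(img[y0:y1,x0:x1],None,fx=S,fy=S,interpolation=cv2.INTER_CUBIC)
box=(385,228,482,288)
G=up(*box,g.astype(np.float32)); m=(G>165).astype(np.uint8)
for c in cv2.findContours(m,cv2.RETR_EXTERNAL,cv2.CHAIN_APPROX_NONE)[0]:
    if cv2.contourArea(c)<5000: continue
    uv=(c.reshape(-1,2)+.5)/S-.5+box[:2]
    P=at_z(t,uv,0.025)[:,:2]
    r=cv2.minAreaRect((P*1000).astype(np.float32)); print(np.round(r[0],1),np.round(r[1],1),round(r[2],1))
    mu=cv2.moments((P*1e3).astype(np.float32)); cx,cy=mu["m10"]/mu["m00"],mu["m01"]/mu["m00"]
    print("  cent",round(cx,1),round(cy,1),"axis deg",np.degrees(.5*np.arctan2(2*mu["mu11"],mu["mu20"]-mu["mu02"])))
# plate
hsv=cv2.cvtColor(t["frame"],cv2.COLOR_RGB2HSV); box=(236,192,300,266)
Sx=up(*box,hsv[:,:,1].astype(np.float32)); m=(Sx<90).astype(np.uint8)
c=max(cv2.findContours(m,cv2.RETR_EXTERNAL,cv2.CHAIN_APPROX_NONE)[0],key=cv2.contourArea)
m2=cv2.drawContours(np.zeros_like(m),[c],-1,1,-1); m2=cv2.morphologyEx(m2,cv2.MORPH_OPEN,np.ones((90,90)))
c=max(cv2.findContours(m2,cv2.RETR_EXTERNAL,cv2.CHAIN_APPROX_NONE)[0],key=cv2.contourArea)
P=at_z(t,(c.reshape(-1,2)+.5)/S-.5+box[:2],0.010)[:,:2]
r=cv2.minAreaRect((P*1000).astype(np.float32)); print("plate",r)
# handle
box=(262,255,305,285)
B=up(*box,t["frame"].astype(np.float32)); m=((B[:,:,1]>150)&(B[:,:,0]>180)).astype(np.uint8)
c=max(cv2.findContours(m,cv2.RETR_EXTERNAL,cv2.CHAIN_APPROX_NONE)[0],key=cv2.contourArea)
P=at_z(t,(c.reshape(-1,2)+.5)/S-.5+box[:2],0.054)[:,:2]
print("handle",cv2.minAreaRect((P*1000).astype(np.float32)))
def pt(X,Y): return [(X+.5)/6-.5+225,(Y+.5)/6-.5+190]
E
python3 fit.py
```

```text
[ 497.3 -191.1] [36.8 42.1] 87.7
  cent 498.9 -190.8 axis deg -38.225542630482074
[ 530.9 -360.1] [36.5 36.4] 61.2
  cent 530.8 -360.4 axis deg -56.5819565959813
[ 531.9 -276.9] [30.5 52.4] 71.5
  cent 531.9 -277.0 axis deg -19.30195706342278
plate ((579.8078002929688, 151.515869140625), (174.61544799804688, 68.19052124023438), 26.345474243164062)
handle ((480.0711669921875, 103.14801025390625), (62.32135009765625, 62.03042221069336), 69.8072738647461)
```

```bash
cat > fit2.py <<'E'
from h import *
from scipy.optimize import least_squares
t=load("top0.npz"); s=load("scene0.npz")
T=lambda X,Y:[(X+.5)/6-.5+225,(Y+.5)/6-.5+190]
C=lambda X,Y:[(X+.5)/6-.5+215,(Y+.5)/6-.5+215]
# tester-frame pts, pixel
top=[((71,33,10),T(101,103)),((71,-33,10),T(238,43)),((-95,-33,10),T(396,385)),((-95,33,10),T(258,447)),
 ((70,0,58),T(178,108)),((44,0,58),T(201,161)),((-104,0,60),T(351,484)),((-62,0,60),T(297,367))]
sc=[((70,0,76),C(155,151)),((44,0,76),C(210,166)),((-104,38,52),C(477,342)),((-104,-38,52),C(582,262)),((71,33,10),C(72,326)),((-95,33,10),C(405,433))]
def W(p,q):
    c,sn=np.cos(p[2]),np.sin(p[2]); q=np.array(q)/1e3
    return np.c_[p[0]+c*q[:,0]-sn*q[:,1],p[1]+sn*q[:,0]+c*q[:,1],q[:,2]]
def res(p,d,L): return (proj(d,W(p,[a for a,_ in L]))-np.array([b for _,b in L]))
if __name__=="__main__":
    p0=[.57,.147,np.radians(25)]
    for nm,f in(("top",lambda p:res(p,t,top).ravel()),("scene",lambda p:res(p,s,sc).ravel()),("both",lambda p:np.r_[res(p,t,top).ravel(),res(p,s,sc).ravel()])):
        r=least_squares(f,p0); print(nm,np.round(r.x[:2]*1e3,1),np.degrees(r.x[2])); print(np.round(r.fun.reshape(-1,2),2).tolist())
    r=least_squares(lambda p:res(p,t,top).ravel(),p0); p=r.x
    names=dict(anchor=(70,0,58),hook=(44,0,58),mouth=(-62,0,52),handle=(-104,0,52))
    for k,v in names.items(): print(k,W(p,[v])[0].round(4))
E
python3 fit2.py
```

```text
top [584. 153.] 26.4328346492843
[[1.05, 3.62], [1.53, 2.98], [1.99, 4.04], [1.52, 4.6], [-2.11, -5.04], [-1.64, -4.53], [-2.05, -4.69], [-0.09, -0.55]]
scene [581.2 151.5] 25.65691711675419
[[-1.42, -0.32], [-2.05, -0.51], [-4.27, 0.14], [-3.01, 1.05], [4.76, 0.34], [6.09, -0.13]]
both [583.2 152.1] 26.247116515356193
[[1.46, 3.83], [1.97, 3.27], [2.25, 4.43], [1.75, 4.91], [-1.67, -4.78], [-1.23, -4.26], [-1.81, -4.32], [0.2, -0.21], [-2.21, -0.45], [-2.78, -0.68], [-4.54, -0.28], [-3.58, 0.59], [4.08, 0.24], [5.79, -0.55]]
anchor [0.6467 0.1842 0.058 ]
hook [0.6234 0.1726 0.058 ]
mouth [0.5285 0.1254 0.052 ]
handle [0.4908 0.1067 0.052 ]
```

```bash
sed -i 's/((71,/((95,/g; s/((-95,/((-71,/g' fit2.py; python3 fit2.py
```

```text
top [573.6 147.9] 26.378974899780996
[[-0.9, -0.72], [-0.42, -1.32], [-0.05, -0.31], [-0.51, 0.2], [-0.17, -0.89], [0.29, -0.37], [-0.13, -0.42], [1.83, 3.69]]
scene [574.2 148.5] 27.301756014658995
[[0.44, 0.68], [0.05, 0.41], [-0.38, 0.62], [-0.05, 1.27], [-1.02, -0.69], [0.93, -2.13]]
both [573.8 148.2] 26.660169495447143
[[-1.15, -0.66], [-0.72, -1.37], [-0.06, -0.5], [-0.47, 0.13], [-0.4, -0.91], [0.1, -0.4], [-0.05, -0.58], [1.83, 3.56], [0.86, 0.6], [0.4, 0.37], [-0.58, 0.81], [0.08, 1.53], [-0.64, -0.86], [0.84, -2.0]]
anchor [0.6363 0.179  0.058 ]
hook [0.613  0.1674 0.058 ]
mouth [0.518  0.1203 0.052 ]
handle [0.4804 0.1017 0.052 ]
```

```bash
sed -i 's/,((-62,0,60),T(297,367))//; s/,((-71,33,10),C(405,433))//' fit2.py
cat >> fit2.py <<'E'
    for d,L,nm,b,sc_ in((t,top,"o1",(225,190,315,285),6),(s,sc,"o2",(215,215,335,300),6)):
        im=cv2.resize(d["frame"][b[1]:b[3],b[0]:b[2],::-1],None,fx=sc_,fy=sc_,interpolation=cv2.INTER_CUBIC)
        q=[]
        for k in range(24):
            a=k*np.pi/12
            q+=[(70+4*np.cos(a),4*np.sin(a),76),(44+4*np.cos(a),4*np.sin(a),76),(70+9*np.cos(a),9*np.sin(a),58),(44+9.5*np.cos(a),9.5*np.sin(a),58)]
        q+=[(x,y,10) for x in np.linspace(-71,95,30) for y in(-33,33)]+[(-104,y,52) for y in np.linspace(-38,38,20)]+[(x,0,57) for x in np.linspace(-104,-62,9)]
        for u in (proj(d,W(p,q))-b[:2]+.5)*sc_-.5: cv2.circle(im,tuple(int(i) for i in u),1,(0,0,255),-1)
        cv2.imwrite(f"pics/{nm}.png",im)
E
python3 fit2.py
```

```text
top [572.2 147.1] 26.406300416013472
[[-0.65, -0.18], [-0.18, -0.79], [0.23, 0.21], [-0.23, 0.74], [0.09, -0.34], [0.55, 0.19], [0.16, 0.14]]
scene [576.4 147. ] 28.142679700995213
[[0.38, 0.39], [0.08, 0.05], [0.33, -0.13], [0.17, 0.49], [-0.99, -0.92]]
both [573.  147.6] 26.88920060901815
[[-1.04, -0.26], [-0.65, -1.06], [0.24, -0.3], [-0.12, 0.43], [-0.27, -0.56], [0.27, -0.07], [0.33, -0.34], [1.15, 0.69], [0.72, 0.45], [-0.02, 0.82], [0.51, 1.51], [-0.34, -0.73]]
anchor [0.6349 0.1783 0.058 ]
hook [0.6116 0.1667 0.058 ]
mouth [0.5167 0.1196 0.052 ]
handle [0.4791 0.1009 0.052 ]
```

View pics/o1.png

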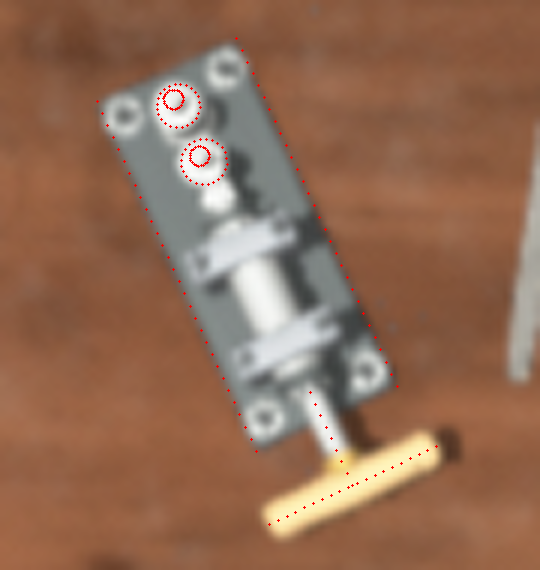

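View pics/o2.png

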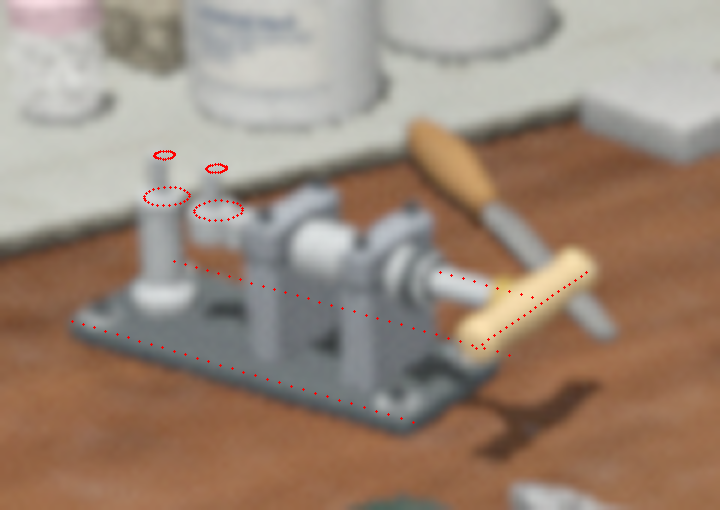

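```bash
cat >> h.py <<'E'
from scipy.spatial.transform import Rotation as Ro
def delta(pos,jaw=None):
    from cell import observe
    o=observe(); R=Ro.from_rotvec(o["ee_rot"]).as_matrix(); d=R.T@(np.array(pos)-o["position"])*100
    cur=np.degrees(np.arctan2(R[1,1],R[0,1])); tr=None
    if jaw is not None: tr=-((jaw-cur+180)%360-180)
    print("t",round(o["clock"],2),"pos",o["position"].round(4),"F",o["force"].round(2),"w",round(o["width"]*92,1),"jaw",cur.round(2),"tilt",R[:,2].round(3))
    print("tool cm",d.round(2),"turn",tr,"q",o["joints"].round(2))
E
python3 - <<'E'
from h import *
t=load("top0.npz"); u,v,P=cloud(t)
def q(c,a,Lx,Ly,zmin,nm):
    a=np.radians(a); d=P[:,:2]-c; x=d@[np.cos(a),np.sin(a)]; y=d@[-np.sin(a),np.cos(a)]
    m=(abs(x)<Lx)&(abs(y)<Ly)&(P[:,2]>zmin); print(nm,m.sum()); 
    if m.any(): k=P[m]; print(k.min(0).round(3),k.max(0).round(3))
q([.532,-.277],70.7,.11,.05,.06,"grasp body"); q([.532,-.277],70.7,.15,.09,.06,"grasp body big")
q([.623,.173],116.4,.11,.05,.085,"place"); q([.623,.173],116.4,.14,.09,.085,"place big")
m=(P[:,2]>.09)&(P[:,0]>.35)&(P[:,0]<.75)&(abs(P[:,1])<.4);k=P[m]; 
print(len(k)); 
for lo in np.arange(-.4,.4,.05):
    j=k[(k[:,1]>=lo)&(k[:,1]<lo+.05)]
    if len(j): print(lo.round(2),j.min(0).round(2),j.max(0).round(2))
delta([.532,-.277,.2],70.7)
E
```

```text
grasp body 0
grasp body big 0
place 0
place big 0
247
-0.15 [ 0.52 -0.12  0.09] [ 0.57 -0.1   0.1 ]
-0.1 [ 0.4  -0.1   0.09] [ 0.56 -0.05  0.13]
-0.05 [ 0.37 -0.05  0.13] [ 0.4  -0.04  0.14]
t 0.1 pos [0.2671 0.5646 0.226 ] F [0.86 0.11 0.17] w 92.4 jaw 64.69 tilt [-0.    -0.001 -1.   ]
tool cm [-59.93 -64.74   2.7 ] turn -6.013325959728093 q [-1.23  0.44  0.02  1.57 -0.01  1.13 -0.08]
```

>>> {"api": "arm_command", "payload": {
  "deltas": [
    {"xyz": [-2.7,-2.9,0],"turn": -3,"jaw": 60},
    {"xyz": [-5.4,-5.8,0],"turn": -6,"jaw": 116},
    {"xyz": [-8.1,-8.7,0],"turn": -6,"jaw": 116},
    {"xyz": [-10.8,-11.6,0],"turn": -6,"jaw": 116},
    {"xyz": [-13.5,-14.5,0],"turn": -6,"jaw": 116}
  ],
  "force": 12
}}

```text
clock: 0.52
position: [0.3272, 0.3737, 0.2259]
ee_rot: [-0.527, -3.097, 0.003]
force: [0.7, 0.9, 0.4]
width: 0.683
```

```bash
python3 -c "
from h import *
delta([.532,-.277,.2],70.7)"
```

```text
t 0.52 pos [0.3272 0.3737 0.2259] F [0.67 0.94 0.41] w 62.8 jaw 70.69 tilt [-0.001 -0.002 -1.   ]
tool cm [-40.84 -54.63   2.69] turn -0.0057340641367034095 q [-0.99  0.23  0.04  1.88 -0.01  1.03  0.29]
```

>>> {"api": "arm_command", "payload": {
  "deltas": [
    {"xyz": [-2.4,-3.2,0],"turn": 0,"jaw": 116},
    {"xyz": [-4.8,-6.4,0],"turn": 0,"jaw": 116},
    {"xyz": [-7.2,-9.6,0],"turn": 0,"jaw": 116},
    {"xyz": [-9.6,-12.8,0],"turn": 0,"jaw": 116},
    {"xyz": [-12.0,-16.0,0],"turn": 0,"jaw": 116}
  ]
}}

```text
clock: 0.93
position: [0.3875, 0.181, 0.2261]
ee_rot: [-0.527, -3.096, 0.003]
force: [0.9, -1.0, 0.1]
width: 0.55
```

>>> {"api": "arm_command", "payload": {
  "deltas": [
    {"xyz": [-2.4,-3.2,0],"turn": 0,"jaw": 116},
    {"xyz": [-4.8,-6.4,0],"turn": 0,"jaw": 116},
    {"xyz": [-7.2,-9.6,0],"turn": 0,"jaw": 116},
    {"xyz": [-9.6,-12.8,0],"turn": 0,"jaw": 116},
    {"xyz": [-12.0,-16.0,0],"turn": 0,"jaw": 116}
  ]
}}

```text
clock: 1.35
position: [0.4478, -0.0117, 0.2265]
ee_rot: [-0.526, -3.097, 0.003]
force: [1.2, 0.9, -0.2]
width: 0.545
```

```bash
python3 -c "
from h import *
delta([.532,-.277,.2],70.7)"
```

```text
t 1.35 pos [ 0.4478 -0.0117  0.2265] F [ 1.2   0.89 -0.19] w 50.2 jaw 70.71 tilt [-0.001 -0.002 -1.   ]
tool cm [-16.72 -22.25   2.68] turn 0.005800442622273749 q [-0.41  0.14  0.36  2.   -0.06  1.01  1.21]
```

>>> {"api": "arm_command", "payload": {
  "deltas": [
    {"xyz": [-2.4,-3.2,0],"turn": 0,"jaw": 116},
    {"xyz": [-4.8,-6.4,0],"turn": 0,"jaw": 116},
    {"xyz": [-7.2,-9.6,0],"turn": 0,"jaw": 116},
    {"xyz": [-9.6,-12.8,0],"turn": 0,"jaw": 116},
    {"xyz": [-12.0,-16.0,0],"turn": 0,"jaw": 116}
  ]
}}

```text
clock: 1.77
position: [0.5082, -0.2042, 0.2265]
ee_rot: [-0.526, -3.096, 0.002]
force: [1.3, 0.6, 1.1]
width: 0.547
```

```bash
python3 -c "
from h import *
delta([.532,-.277,.06],70.7)"
```

```text
t 1.77 pos [ 0.5082 -0.2042  0.2265] F [1.27 0.64 1.09] w 50.3 jaw 70.73 tilt [-0.001 -0.001 -1.   ]
tool cm [-4.66 -6.06 16.66] turn 0.029995846645022084 q [-0.08  0.32  0.48  1.79 -0.17  1.07  1.69]
```

>>> {"api": "arm_command", "payload": {
  "deltas": [
    {"xyz": [-2.3,-3.0,1],"turn": 0,"jaw": 116},
    {"xyz": [-4.6,-6.0,4],"turn": 0,"jaw": 116},
    {"xyz": [-4.7,-6.1,8],"turn": 0,"jaw": 116},
    {"xyz": [-4.7,-6.1,11],"turn": 0,"jaw": 116},
    {"xyz": [-4.7,-6.1,13],"turn": 0,"jaw": 116}
  ]
}}

```text
clock: 2.18
position: [0.5302, -0.2776, 0.0925]
ee_rot: [-0.528, -3.091, 0.002]
force: [-0.5, 0.4, -0.4]
width: 0.544
```

Run:
```python
from h import *
from cell import get_image
delta([.532,-.277,.0245],70.7)
d=get_image("scene"); np.savez("s1.npz",**d); crop(d,340,170,480,275,5,"pics/s1.png")
```

```text
t 2.18 pos [ 0.5302 -0.2776  0.0925] F [-0.5   0.36 -0.37] w 50.0 jaw 70.63 tilt [-0.006 -0.    -1.   ]
tool cm [-0.19  0.13  6.8 ] turn -0.06891226854301635 q [ 0.1   0.56  0.43  1.81 -0.3   0.84  1.9 ]
```

View pics/s1.png

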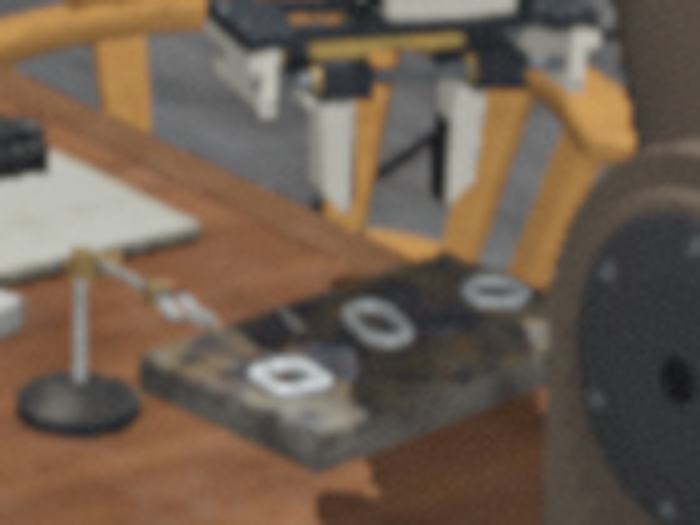

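>>> {"api": "arm_command", "payload": {
  "deltas": [
    {"xyz": [-0.2,0.1,2],"turn": 0,"jaw": 116},
    {"xyz": [-0.2,0.1,4],"turn": 0,"jaw": 116},
    {"xyz": [-0.2,0.1,5.3],"turn": 0,"jaw": 116},
    {"xyz": [-0.2,0.1,6],"turn": 0,"jaw": 116},
    {"xyz": [-0.2,0.1,6],"turn": 0,"jaw": 116}
  ]
}}

```text
clock: 2.65
position: [0.53, -0.2753, 0.0291]
ee_rot: [-0.525, -3.086, -0.001]
force: [-0.0, -0.4, -0.0]
width: 0.547
```

Run:
```python
from h import *
from cell import get_image
delta([.532,-.277,.0245],70.7)
d=get_image("scene"); np.savez("s1.npz",**d); crop(d,340,170,480,275,5,"pics/s2.png")
```

```text
t 2.65 pos [ 0.53   -0.2753  0.0291] F [-0.02 -0.43 -0.01] w 50.3 jaw 70.71 tilt [-0.011  0.002 -1.   ]
tool cm [-0.25 -0.09  0.46] turn 0.005271472508127317 q [ 0.13  0.64  0.39  1.85 -0.34  0.73  1.94]
```

View pics/s2.png

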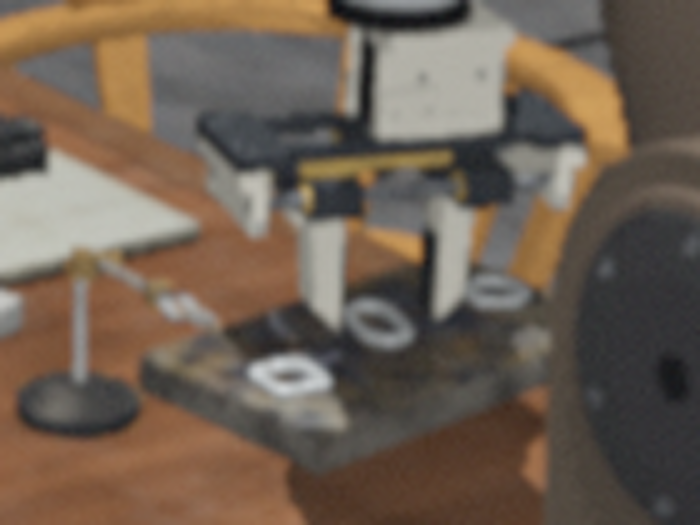

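>>> {"api": "arm_command", "payload": {
  "deltas": [
    {"xyz": [-0.3,-0.1,0.3],"turn": 0,"jaw": 116},
    {"xyz": [-0.3,-0.1,0.5],"turn": 0,"jaw": 116},
    {"xyz": [-0.3,-0.1,0.5],"turn": 0,"jaw": 116},
    {"xyz": [-0.3,-0.1,0.5],"turn": 0,"jaw": 180},
    {"xyz": [-0.3,-0.1,0.5],"turn": 0,"jaw": 180}
  ]
}}

```text
clock: 3.12
position: [0.5332, -0.2777, 0.0255]
ee_rot: [-0.525, -3.088, -0.0]
force: [-0.3, -0.3, 0.8]
width: 0.447
```

>>> {"api": "arm_command", "payload": {
  "deltas": [
    {"xyz": [0,0,0],"turn": 0,"jaw": 190},
    {"xyz": [0,0,0],"turn": 0,"jaw": 190},
    {"xyz": [0,0,0],"turn": 0,"jaw": 190},
    {"xyz": [0,0,0],"turn": 0,"jaw": 190}
  ]
}}

```text
clock: 3.45
position: [0.5333, -0.2777, 0.0257]
ee_rot: [-0.525, -3.088, -0.0]
force: [0.3, 0.5, 2.4]
width: 0.311
```

Run:
```python
from h import *
from cell import get_image
delta([.532,-.277,.0245],70.7)
```

```text
t 3.45 pos [ 0.5333 -0.2777  0.0257] F [0.35 0.54 2.41] w 28.6 jaw 70.69 tilt [-0.009  0.002 -1.   ]
tool cm [0.14 0.03 0.12] turn -0.00602210047318863 q [ 0.13  0.65  0.38  1.84 -0.35  0.72  1.94]
```

>>> {"api": "arm_command", "payload": {
  "deltas": [
    {"xyz": [0,0,0],"turn": 0,"jaw": 150},
    {"xyz": [0,0,0.2],"turn": 0,"jaw": 150},
    {"xyz": [0.1,0,0.35],"turn": 0,"jaw": 150},
    {"xyz": [0.1,0,0.35],"turn": 0,"jaw": 150},
    {"xyz": [0.1,0,0.35],"turn": 0,"jaw": 150}
  ]
}}

```text
clock: 3.87
position: [0.5326, -0.2778, 0.0224]
ee_rot: [-0.526, -3.089, 0.001]
force: [0.6, -0.4, 2.9]
width: 0.409
```

Run:
```python
from h import *
delta([.532,-.277,.0230],70.7)
```

```text
t 3.87 pos [ 0.5326 -0.2778  0.0224] F [ 0.59 -0.43  2.92] w 37.7 jaw 70.69 tilt [-0.008  0.001 -1.   ]
tool cm [ 0.08  0.05 -0.06] turn -0.014938111089122685 q [ 0.13  0.66  0.38  1.84 -0.35  0.72  1.94]
```

Touching the board lightly; lift a touch and close.

>>> {"api": "arm_command", "payload": {
  "deltas": [
    {"xyz": [0.0,0,-0.05],"turn": 0,"jaw": 175},
    {"xyz": [0.0,0,-0.05],"turn": 0,"jaw": 190},
    {"xyz": [0.0,0,-0.05],"turn": 0,"jaw": 200},
    {"xyz": [0,0,-0.05],"turn": 0,"jaw": 200},
    {"xyz": [0,0,-0.05],"turn": 0,"jaw": 200}
  ],
  "force": 15
}}

```text
clock: 4.28
position: [0.5324, -0.2777, 0.0227]
ee_rot: [-0.526, -3.088, 0.0]
force: [-0.4, -0.0, 0.5]
width: 0.317
```

>>> {"api": "arm_command", "payload": {
  "deltas": [
    {"xyz": [0,0,0],"turn": 0,"jaw": 200},
    {"xyz": [0,0,0],"turn": 0,"jaw": 200}
  ]
}}

```text
clock: 4.45
position: [0.5324, -0.2776, 0.0227]
ee_rot: [-0.525, -3.088, 0.0]
force: [-0.1, 0.4, 1.5]
width: 0.318
```

Run:
```python
from h import *
delta([.532,-.277,.12],70.7)
```

```text
t 4.45 pos [ 0.5324 -0.2776  0.0227] F [-0.07  0.4   1.49] w 29.3 jaw 70.69 tilt [-0.009  0.001 -1.   ]
tool cm [ 0.14  0.03 -9.73] turn -0.013012825756504753 q [ 0.13  0.66  0.38  1.84 -0.35  0.72  1.94]
```

>>> {"api": "arm_command", "payload": {
  "deltas": [
    {"xyz": [0,0,-1],"turn": 0,"jaw": 200},
    {"xyz": [0,0,-3],"turn": 0,"jaw": 200},
    {"xyz": [0,0,-6],"turn": 0,"jaw": 200},
    {"xyz": [0,0,-9],"turn": 0,"jaw": 200},
    {"xyz": [0,0,-12],"turn": 0,"jaw": 200}
  ]
}}

```text
clock: 4.87
position: [0.533, -0.2777, 0.1445]
ee_rot: [-0.526, -3.088, 0.0]
force: [0.6, 0.2, -0.6]
width: 0.313
```

Run:
```python
from h import *
from cell import get_image
delta([.6232,.1725,.16],116.4)
d=get_image("scene"); np.savez("s3.npz",**d); crop(d,340,110,480,275,4,"pics/s3.png")
```

```text
t 4.87 pos [ 0.533  -0.2777  0.1445] F [ 0.55  0.19 -0.56] w 28.8 jaw 70.67 tilt [-0.009  0.001 -1.   ]
tool cm [ 6.41 45.47 -1.58] turn -45.73281795641313 q [ 0.07  0.5   0.46  1.75 -0.26  0.96  1.87]
```

View pics/s3.png

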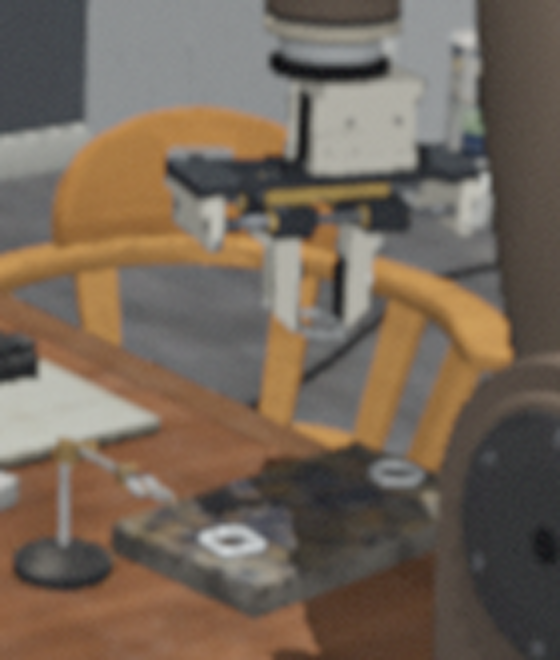

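>>> {"api": "arm_command", "payload": {
  "deltas": [
    {"xyz": [0.5,3,-2],"turn": -4,"jaw": 200},
    {"xyz": [1.0,7,-3],"turn": -8,"jaw": 200},
    {"xyz": [1.5,11,-4],"turn": -12,"jaw": 200},
    {"xyz": [2.1,15,-4],"turn": -16,"jaw": 200},
    {"xyz": [2.7,19,-4],"turn": -20,"jaw": 200}
  ]
}}

```text
clock: 5.33
position: [0.5738, -0.0896, 0.1917]
ee_rot: [-0.022, 3.141, -0.003]
force: [0.8, -1.0, -0.6]
width: 0.315
```

Run:
```python
from h import *
delta([.6232,.1725,.17],116.4)
```

```text
t 5.33 pos [ 0.5738 -0.0896  0.1917] F [ 0.79 -0.99 -0.56] w 29.0 jaw 90.81 tilt [ 0.001 -0.002 -1.   ]
tool cm [-5.31 26.14  2.13] turn -25.588327845884976 q [-0.2   0.4   0.37  1.75 -0.16  1.02  1.81]
```

>>> {"api": "arm_command", "payload": {
  "deltas": [
    {"xyz": [-0.8,4,0],"turn": -4.5,"jaw": 200},
    {"xyz": [-1.6,8,0],"turn": -9,"jaw": 200},
    {"xyz": [-2.4,12,0],"turn": -13.5,"jaw": 200},
    {"xyz": [-3.2,16,0],"turn": -18,"jaw": 200},
    {"xyz": [-4.0,20,0.5],"turn": -22,"jaw": 200}
  ]
}}

```text
clock: 5.75
position: [0.6114, 0.1129, 0.1879]
ee_rot: [-0.627, 3.076, -0.003]
force: [0.6, -0.2, 0.1]
width: 0.316
```

Run:
```python
from h import *
delta([.6232,.1725,.13],116.4)
```

```text
t 5.75 pos [0.6114 0.1129 0.1879] F [ 0.62 -0.22  0.09] w 29.1 jaw 113.03 tilt [ 0.003 -0.001 -1.   ]
tool cm [-3.4   5.04  5.78] turn -3.3708410092212944 q [-0.43  0.46  0.23  1.65 -0.12  1.04  1.81]
```

>>> {"api": "arm_command", "payload": {
  "deltas": [
    {"xyz": [-2.0,3,1],"turn": -3.4,"jaw": 200},
    {"xyz": [-3.4,5.0,3],"turn": -3.4,"jaw": 200},
    {"xyz": [-3.4,5.0,5],"turn": -3.4,"jaw": 200},
    {"xyz": [-3.4,5.0,5.8],"turn": -3.4,"jaw": 200},
    {"xyz": [-3.4,5.0,5.8],"turn": -3.4,"jaw": 200}
  ]
}}

```text
clock: 6.17
position: [0.6218, 0.1709, 0.1279]
ee_rot: [0.717, -3.057, 0.005]
force: [0.5, -0.6, -0.2]
width: 0.316
```

Run:
```python
from h import *
from cell import get_image
delta([.6232,.1725,.09],116.4)
for n in("scene","top"):
    d=get_image(n); np.savez(n+"4.npz",**d)
    crop(d,*((200,150,340,290) if n=="scene" else (215,160,325,285)),5 if n=="scene" else 4,f"pics/{n}4.png")
```

```text
t 6.17 pos [0.6218 0.1709 0.1279] F [ 0.52 -0.58 -0.19] w 29.0 jaw 116.41 tilt [-0.001 -0.004 -1.   ]
tool cm [-0.21  0.09  3.79] turn 0.005809421489175293 q [-0.48  0.56  0.2   1.64 -0.12  0.95  1.79]
```

View pics/scene4.png

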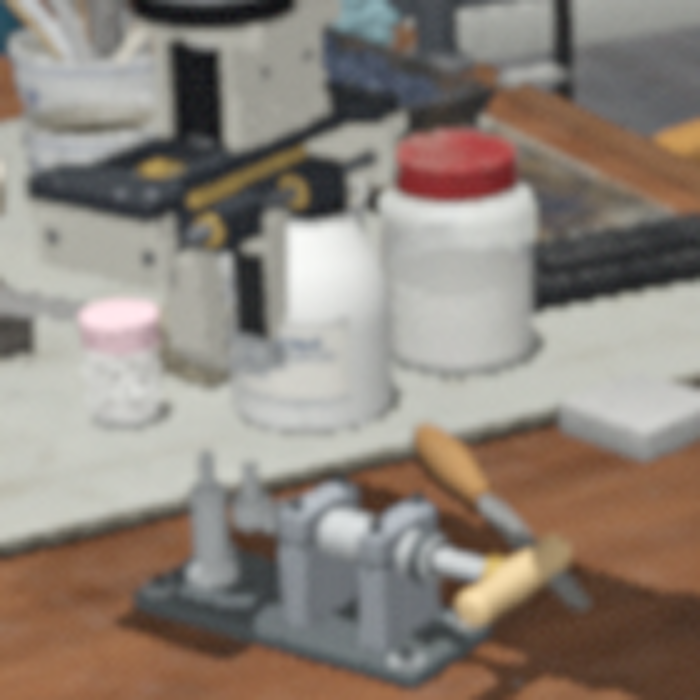

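View pics/top4.png

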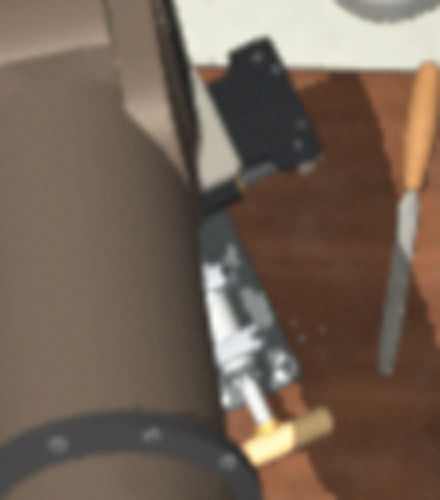

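Run:
```python
from h import *
s=load("scene4.npz")
p=np.array([.6218,.1709,.1279]); y=np.array([np.cos(np.radians(116.4)),np.sin(np.radians(116.4)),0]); x=np.array([y[1],-y[0],0])
Q=[p,p+y*.0146,p-y*.0146,p+x*.026,p-x*.026]
print((proj(s,Q)-[200,150])*5)
im=cv2.resize(s["frame"][200:240,225:275,::-1],None,fx=14,fy=14,interpolation=cv2.INTER_CUBIC)
cv2.imwrite("pics/z4.png",im)
Q=[]
```

```text
[[230.93200323 356.62517887]
 [211.5124106  366.55324844]
 [250.04015923 346.85740926]
 [187.29250962 346.04299616]
 [275.37825566 367.40199056]]
```

View pics/z4.png

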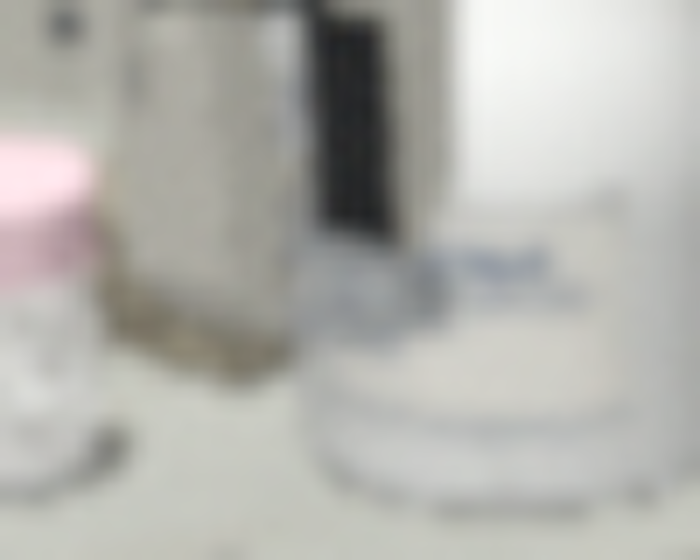

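Run:
```python
from h import *
t=load("top0.npz"); s=load("scene0.npz")
for d in (t,s):
    u,v,P=cloud(d)
    c=np.array([.623,.173]); a=np.radians(116.4); D=P[:,:2]-c; X=D@[np.cos(a),np.sin(a)]; Y=D@[-np.sin(a),np.cos(a)]
    for zm in(.05,.08,.11,.14):
        m=(P[:,2]>zm)&(P[:,2]<.25)&(X>-.18)&(X<.14)&(abs(Y)<.15); print(zm,m.sum(),*( [X[m].min().round(3),X[m].max().round(3),Y[m].min().round(3),Y[m].max().round(3)] if m.any() else []))
print(at_z(t,[[311,150],[309,137],[355,130],[275,130]],.1))
```

```text
0.05 949 -0.18 0.023 -0.132 0.15
0.08 306 -0.18 -0.002 -0.132 -0.012
0.11 117 -0.18 -0.159 -0.123 -0.073
0.14 33 -0.18 -0.173 -0.11 -0.081
0.05 1417 -0.18 0.031 -0.134 0.15
0.08 520 -0.18 -0.143 -0.133 -0.053
0.11 231 -0.18 -0.156 -0.124 -0.067
0.14 60 -0.18 -0.166 -0.114 -0.071
[[ 0.77423328  0.03979391  0.1       ]
 [ 0.80659978  0.04558295  0.1       ]
 [ 0.82722555 -0.06712003  0.1       ]
 [ 0.82175861  0.12957752  0.1       ]]
```

>>> {"api": "arm_command", "payload": {
  "deltas": [
    {"xyz": [-0.3,0.1,1.5],"turn": 0,"jaw": 200},
    {"xyz": [-0.4,0.1,3.0],"turn": 0,"jaw": 200},
    {"xyz": [-0.4,0.1,4.3],"turn": 0,"jaw": 200},
    {"xyz": [-0.4,0.1,4.5],"turn": 0,"jaw": 200},
    {"xyz": [-0.4,0.1,4.5],"turn": 0,"jaw": 200}
  ]
}}

```text
clock: 6.68
position: [0.6269, 0.1719, 0.0854]
ee_rot: [-0.712, 3.058, -0.005]
force: [0.2, 0.7, -0.2]
width: 0.315
```

```bash
cat > look.py <<'E'
import sys
from h import *
from cell import get_image
n=sys.argv[1]
delta([.6245,.1735,.084],116.4)
d=get_image("scene"); np.savez(f"s{n}.npz",**d)
im=cv2.resize(d["frame"][210:265,220:290,::-1],None,fx=10,fy=10,interpolation=cv2.INTER_CUBIC); cv2.imwrite(f"pics/s{n}.png",im)
E
python3 look.py 5
```

```text
t 6.68 pos [0.6269 0.1719 0.0854] F [ 0.19  0.73 -0.15] w 29.0 jaw 116.22 tilt [ 0.002 -0.003 -1.   ]
tool cm [0.14 0.25 0.14] turn -0.1752915636904504 q [-0.47  0.61  0.19  1.67 -0.14  0.87  1.8 ]
```

View pics/s5.png

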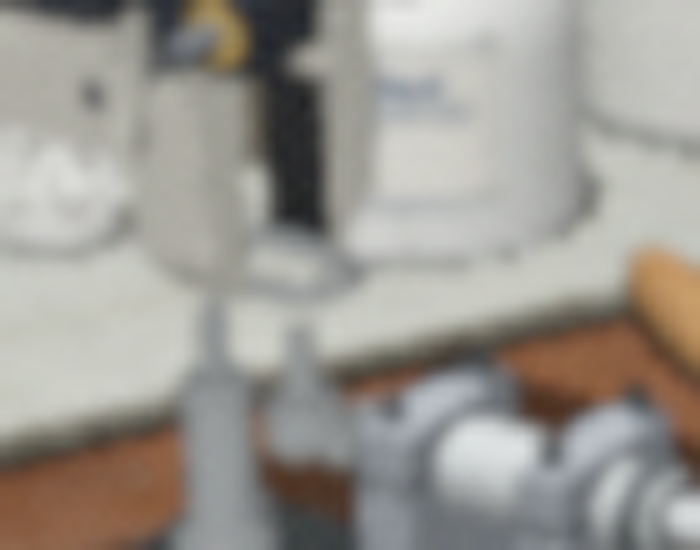

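```bash
cat > ov.py <<'E'
from h import *
def stad(c,ang,z,L=52,Wd=30,n=60):
    r=Wd/2; h=(L-Wd)/2; q=[]
    for k in np.linspace(0,2*np.pi,n): q.append((np.sign(np.cos(k))*h+r*np.cos(k),r*np.sin(k)))
    q=np.array(q)/1e3; a=np.radians(ang); R=np.array([[np.cos(a),-np.sin(a)],[np.sin(a),np.cos(a)]])
    return np.c_[q@R.T+c,np.full(n,z)]
def draw(d,sets,box,s,name):
    im=cv2.resize(d["frame"][box[1]:box[3],box[0]:box[2],::-1],None,fx=s,fy=s,interpolation=cv2.INTER_CUBIC)
    for Q,col in sets:
        for u in (proj(d,Q)-box[:2]+.5)*s-.5: cv2.circle(im,tuple(int(i) for i in u),1,col,-1)
    cv2.imwrite(name,im)
E
python3 - <<'E'
from ov import *
d=load("s5.npz"); a=26.22; ax=np.array([np.cos(np.radians(a)),np.sin(np.radians(a))])
c=np.array([.6269,.1719])-.0007*ax
def pin(x,y,z,r):
    k=np.linspace(0,2*np.pi,40); return np.c_[x+r*np.cos(k),y+r*np.sin(k),np.full(40,z)]
A=(.6349,.1783);H=(.6116,.1667)
draw(d,[(stad(c,a,.0877),(0,0,255)),(stad(c,a,.0877,40,18),(0,0,255))]+[(pin(*q,.076,.004),(255,0,0)) for q in(A,H)]+[(pin(*q,.058,.009),(255,0,0)) for q in(A,H)],(220,210,290,265),10,"pics/ov5.png")
E
```

```text
(no output)
```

View pics/ov5.png

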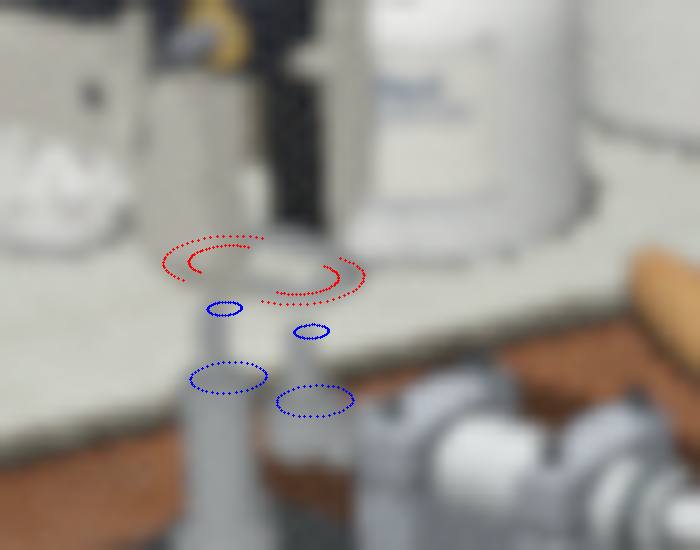

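>>> {"api": "arm_command", "payload": {
  "deltas": [
    {"xyz": [0.2,0.2,0.2],"turn": -0.2,"jaw": 200},
    {"xyz": [0.22,0.2,0.4],"turn": -0.2,"jaw": 200},
    {"xyz": [0.22,0.2,0.4],"turn": -0.2,"jaw": 200},
    {"xyz": [0.22,0.2,0.4],"turn": -0.2,"jaw": 200}
  ]
}}

```text
clock: 7.07
position: [0.6246, 0.1731, 0.0825]
ee_rot: [-0.718, 3.055, -0.004]
force: [-0.1, 0.4, -0.1]
width: 0.314
```

```bash
sed -i 's/.6245,.1735,.084/.6239,.1728,.0800/' look.py; python3 look.py 6
python3 - <<'E'
from ov import *
from cell import observe
d=load("s6.npz"); a=26.4; ax=np.array([np.cos(np.radians(a)),np.sin(np.radians(a))])
o=observe()["position"]; c=o[:2]-.0007*ax; z=o[2]+.0023
def pin(x,y,z,r):
    k=np.linspace(0,2*np.pi,40); return np.c_[x+r*np.cos(k),y+r*np.sin(k),np.full(40,z)]
A=(.6349,.1783);H=(.6116,.1667)
draw(d,[(stad(c,a,z),(0,0,255)),(stad(c,a,z,40,18),(0,0,255))]+[(pin(*q,.076,.004),(255,0,0)) for q in(A,H)],(225,220,275,260),14,"pics/ov6.png")
crop(d,225,220,275,260,14,"pics/s6.png")
E
```

```text
t 7.07 pos [0.6246 0.1731 0.0825] F [-0.13  0.45 -0.15] w 28.8 jaw 116.44 tilt [ 0.004 -0.002 -1.   ]
tool cm [0.08 0.   0.25] turn 0.0424503921637438 q [-0.48  0.61  0.18  1.68 -0.14  0.86  1.8 ]
```

View pics/ov6.png

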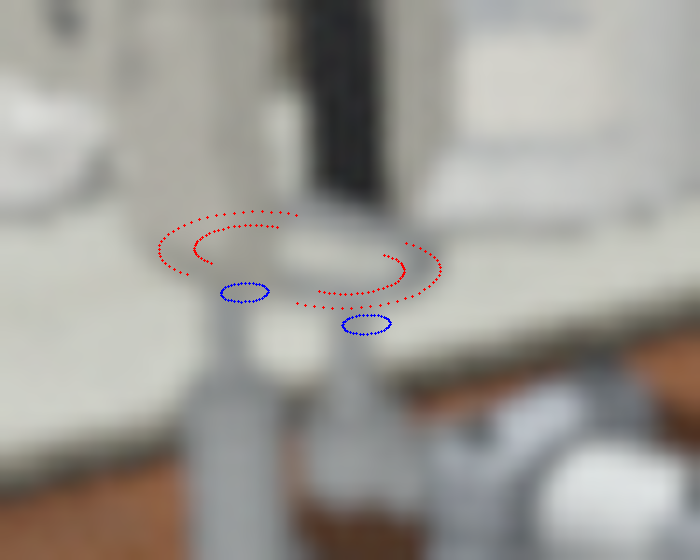

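View pics/s6.png

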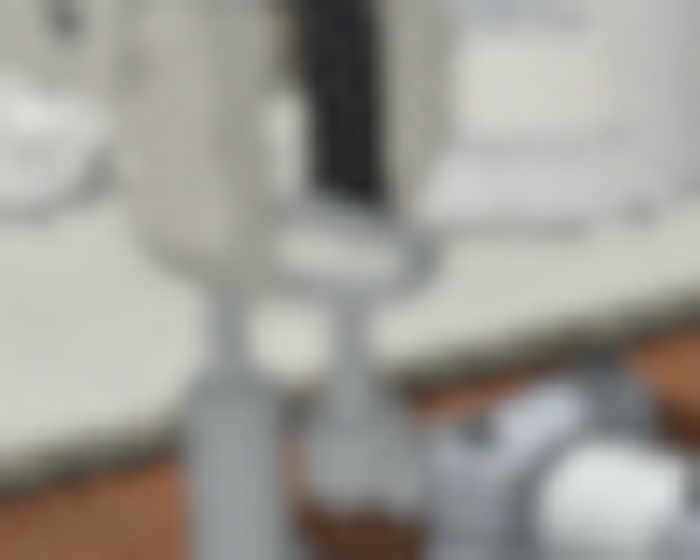

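>>> {"api": "arm_command", "payload": {
  "deltas": [
    {"xyz": [0,0,0.5],"turn": 0,"jaw": 200},
    {"xyz": [0,0,0.9],"turn": 0,"jaw": 200},
    {"xyz": [0,0,1.2],"turn": 0,"jaw": 200},
    {"xyz": [0,0,1.2],"turn": 0,"jaw": 200}
  ]
}}

```text
clock: 7.45
position: [0.6244, 0.1734, 0.0696]
ee_rot: [-0.718, 3.056, -0.004]
force: [1.1, 0.8, -0.8]
width: 0.316
```

```bash
python3 look.py 7
python3 - <<'E'
from ov import *
crop(load("s7.npz"),225,220,275,260,14,"pics/s7.png")
E
```

```text
t 7.45 pos [0.6244 0.1734 0.0696] F [ 1.08  0.77 -0.81] w 29.1 jaw 116.45 tilt [ 0.003 -0.002 -1.   ]
tool cm [ 0.07 -0.03 -1.04] turn 0.05240978866436308 q [-0.47  0.63  0.18  1.69 -0.14  0.84  1.8 ]
```

View pics/s7.png

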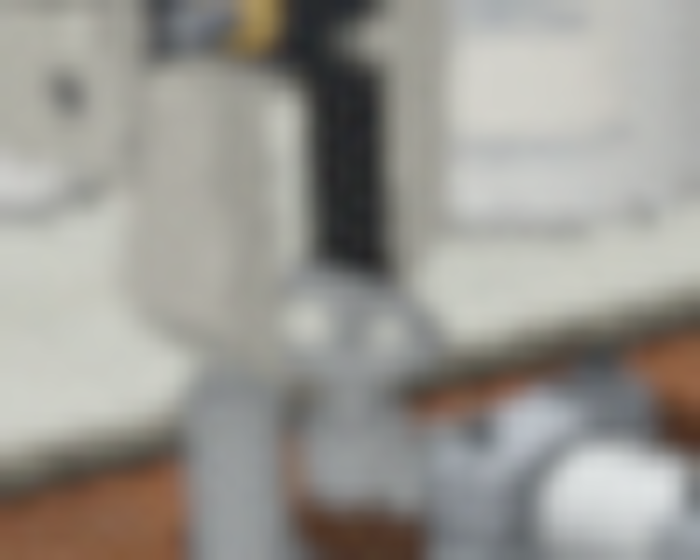

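>>> {"api": "arm_command", "payload": {
  "deltas": [
    {"xyz": [0,0,0.4],"turn": 0,"jaw": 200},
    {"xyz": [0,0,0.8],"turn": 0,"jaw": 200},
    {"xyz": [0,0,1.0],"turn": 0,"jaw": 200},
    {"xyz": [0,0,1.0],"turn": 0,"jaw": 200}
  ]
}}

```text
clock: 7.83
position: [0.6243, 0.1734, 0.0592]
ee_rot: [-0.718, 3.056, -0.004]
force: [0.7, 1.5, -1.1]
width: 0.316
```

```bash
python3 look.py 8
python3 - <<'E'
from ov import *
crop(load("s8.npz"),225,220,275,260,14,"pics/s8.png")
E
```

```text
t 7.83 pos [0.6243 0.1734 0.0592] F [ 0.74  1.54 -1.08] w 29.1 jaw 116.46 tilt [ 0.003 -0.002 -1.   ]
tool cm [ 0.06 -0.04 -2.08] turn 0.057344221672053663 q [-0.47  0.64  0.18  1.69 -0.14  0.82  1.8 ]
```

View pics/s8.png

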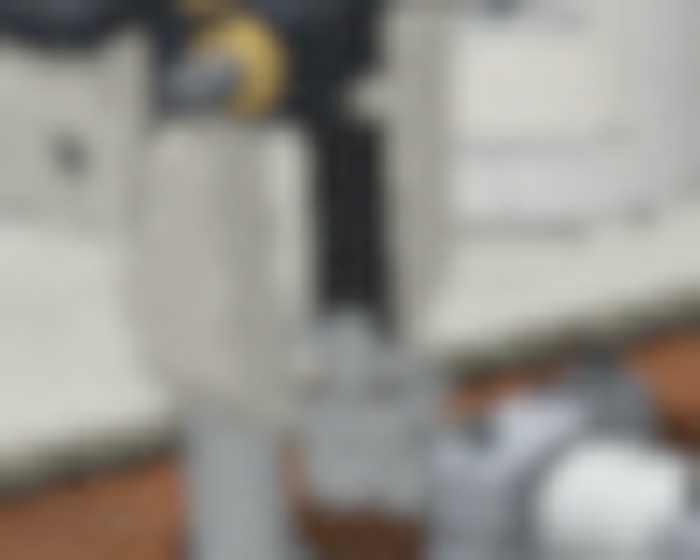

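>>> {"api": "arm_command", "payload": {
  "deltas": [
    {"xyz": [0,0,0],"turn": 0,"jaw": 150},
    {"xyz": [0,0,0],"turn": 0,"jaw": 100},
    {"xyz": [0,0,0],"turn": 0,"jaw": 88},
    {"xyz": [0,0,0],"turn": 0,"jaw": 88},
    {"xyz": [0,0,0],"turn": 0,"jaw": 88}
  ]
}}

```text
clock: 8.3
position: [0.6244, 0.1733, 0.0596]
ee_rot: [-0.718, 3.056, -0.004]
force: [0.5, -0.3, 0.0]
width: 0.624
```

>>> {"api": "arm_command", "payload": {
  "deltas": [
    {"xyz": [0,0,-1],"turn": 0,"jaw": 88},
    {"xyz": [0,0,-3],"turn": 0,"jaw": 88},
    {"xyz": [0,0,-6],"turn": 0,"jaw": 88},
    {"xyz": [0,0,-9],"turn": 0,"jaw": 88}
  ]
}}

```text
clock: 8.63
position: [0.6235, 0.1732, 0.1508]
ee_rot: [-0.718, 3.057, -0.005]
force: [1.0, -0.4, 0.1]
width: 0.657
```

```bash
python3 look.py 9
python3 - <<'E'
from ov import *
d=load("s9.npz")
crop(d,215,215,285,270,10,"pics/s9.png")
delta([.4885,.1055,.12],116.4)
E
```

```text
t 8.63 pos [0.6235 0.1732 0.1508] F [ 0.99 -0.44  0.06] w 60.5 jaw 116.45 tilt [ 0.002 -0.003 -1.   ]
tool cm [-0.02 -0.03  7.08] turn 0.04578645274150972 q [-0.49  0.54  0.2   1.62 -0.12  1.    1.78]
t 8.68 pos [0.627  0.174  0.1579] F [ 2.87 -0.01  5.55] w 60.1 jaw 116.43 tilt [ 0.011  0.001 -1.   ]
tool cm [15.49  0.05  3.64] turn 0.02891186866742146 q [-0.49  0.53  0.2   1.61 -0.12  1.    1.78]
```

View pics/s9.png

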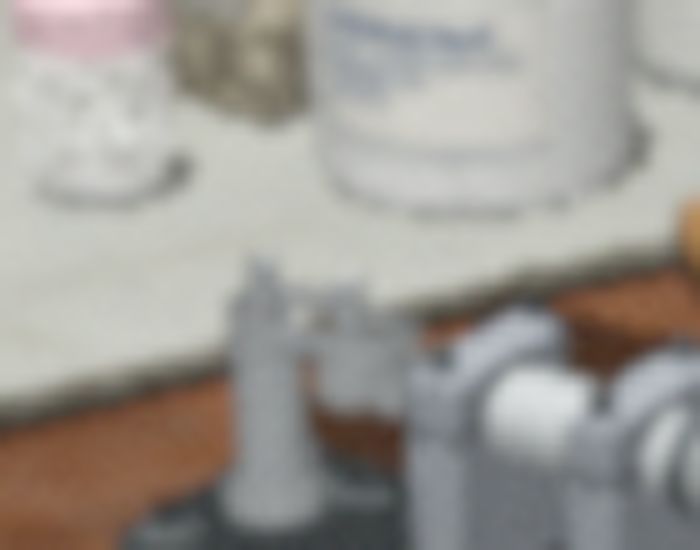

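>>> {"api": "arm_command", "payload": {
  "deltas": [
    {"xyz": [3,0,0],"turn": 0,"jaw": 88},
    {"xyz": [7,0,0],"turn": 0,"jaw": 88},
    {"xyz": [11,0,0.5],"turn": 0,"jaw": 88},
    {"xyz": [14,0,1],"turn": 0,"jaw": 88},
    {"xyz": [14.2,0,2],"turn": 0,"jaw": 88}
  ]
}}

```text
clock: 9.1
position: [0.4953, 0.1078, 0.1374]
ee_rot: [-0.713, 3.051, -0.003]
force: [-0.3, -1.2, -0.9]
width: 0.653
```

Run:
```python
from ov import *
from cell import get_image
delta([.4983,.1104,.10],116.4)
a=26.4; ax=np.array([np.cos(np.radians(a)),np.sin(np.radians(a))]); c=np.array([.6237,.173])
for n,b,s in(("scene",(205,190,345,300),5),("scene",(225,225,275,260),14),("top",(225,170,325,285),5)):
    d=get_image(n); crop(d,*b,s,f"pics/{n}10_{s}.png"); 
    if s==14: np.savez("s10.npz",**d); draw(d,[(stad(c,a,.061),(0,0,255)),(stad(c,a,.061,40,18),(0,0,255))],b,s,"pics/ov10.png")
```

```text
t 9.1 pos [0.4953 0.1078 0.1374] F [-0.34 -1.16 -0.91] w 60.1 jaw 116.3 tilt [ 0.008  0.    -1.   ]
tool cm [-0.36  0.12  3.75] turn -0.10488826086526615 q [-0.48  0.34  0.2   1.99 -0.09  0.81  1.8 ]
```

View pics/scene10_5.png

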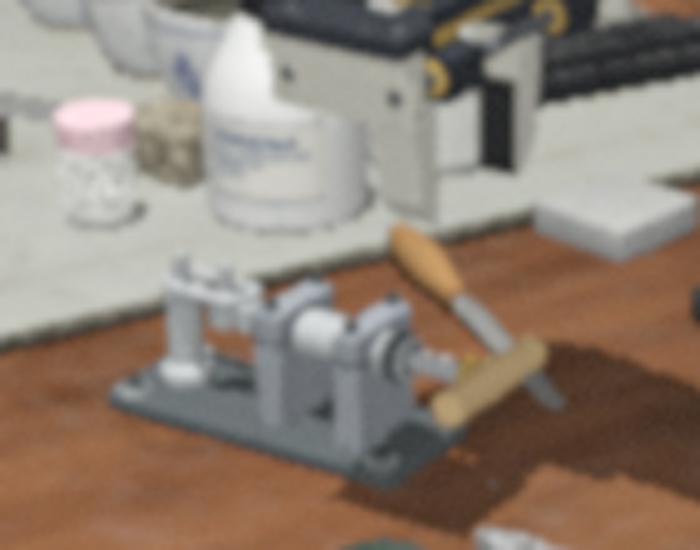

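View pics/top10_5.png

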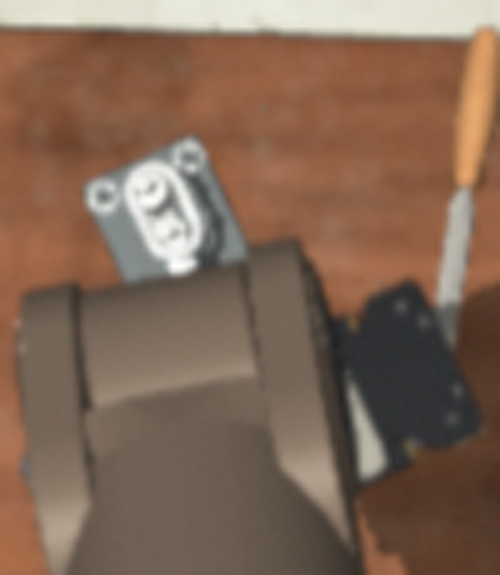

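View pics/ov10.png

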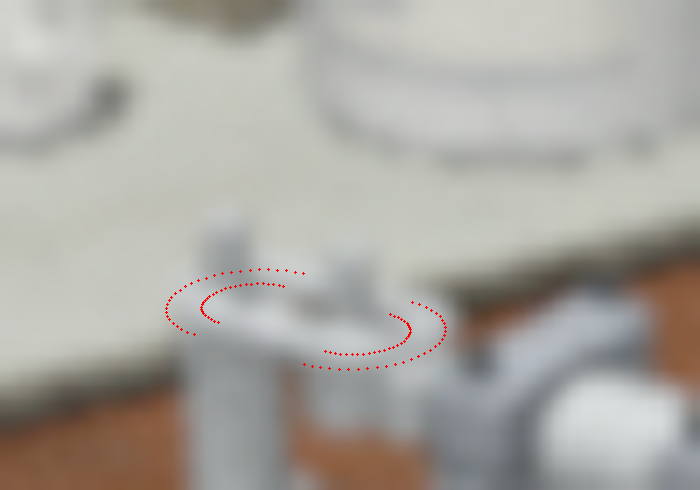

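View pics/scene10_14.png

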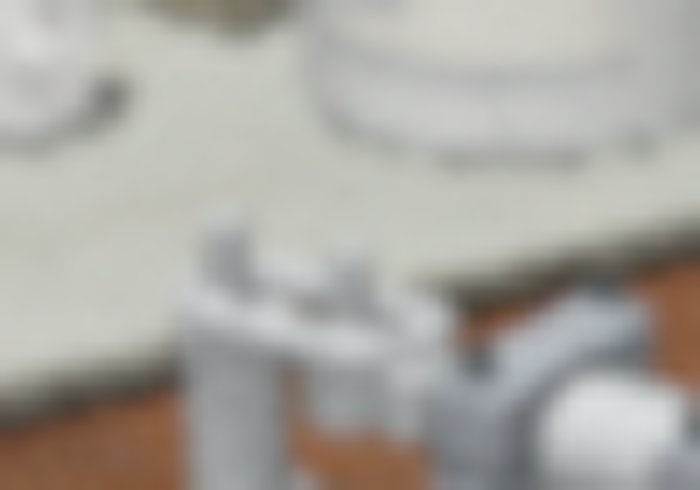

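>>> {"api": "arm_command", "payload": {
  "deltas": [
    {"xyz": [-0.45,0.1,1.0],"turn": 0,"jaw": 88},
    {"xyz": [-0.45,0.1,3.0],"turn": 0,"jaw": 88},
    {"xyz": [-0.45,0.1,5.0],"turn": 0,"jaw": 88},
    {"xyz": [-0.45,0.1,5.5],"turn": 0,"jaw": 88},
    {"xyz": [-0.45,0.1,5.5],"turn": 0,"jaw": 88}
  ]
}}

```text
clock: 9.67
position: [0.5044, 0.1141, 0.0807]
ee_rot: [-0.717, 3.05, -0.003]
force: [0.2, -0.1, -0.0]
width: 0.651
```

Run:
```python
from ov import *
from cell import get_image
delta([.4992,.1109,.038],116.4)
for n,b,s in(("scene",(235,190,345,300),6),):
    d=get_image(n); crop(d,*b,s,f"pics/{n}11.png"); np.savez("s11.npz",**d)
```

```text
t 9.67 pos [0.5044 0.1141 0.0807] F [ 0.19 -0.12 -0.01] w 59.9 jaw 116.44 tilt [ 0.009 -0.    -1.   ]
tool cm [ 0.64 -0.04  4.27] turn 0.04277634914637929 q [-0.47  0.44  0.18  2.02 -0.12  0.69  1.82]
```

View pics/scene11.png

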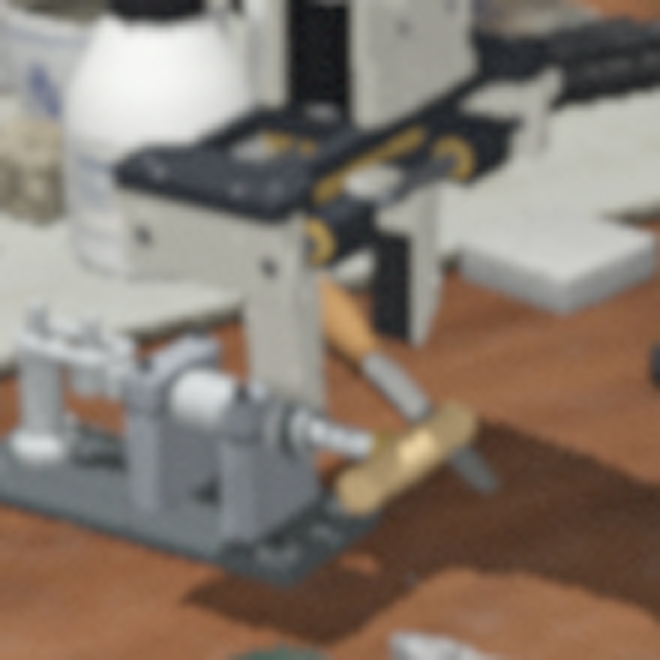

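>>> {"api": "arm_command", "payload": {
  "deltas": [
    {"xyz": [0.4,0,0.3],"turn": 0,"jaw": 88},
    {"xyz": [0.6,0,0.8],"turn": 0,"jaw": 88},
    {"xyz": [0.6,0,1.2],"turn": 0,"jaw": 88},
    {"xyz": [0.6,0,1.2],"turn": 0,"jaw": 88}
  ]
}}

```text
clock: 10.05
position: [0.4993, 0.1114, 0.0694]
ee_rot: [-0.716, 3.049, -0.003]
force: [-0.1, -0.1, -0.5]
width: 0.652
```

Run:
```python
from ov import *
from cell import get_image,observe
delta([.4992,.1109,.038],116.4)
o=observe(); R=Ro.from_rotvec(o["ee_rot"]).as_matrix()
d=get_image("scene"); np.savez("s12.npz",**d)
Q=[]
for sg in(1,-1):
    for y in(.030,.049):
        for x in np.linspace(-.0095,.0095,12): Q.append(o["position"]+R@np.array([x,sg*y,0]))
B=np.array([.5722,.1471]); ax=np.array([.8957,.4447]); ay=np.array([-.4447,.8957])
H=[np.r_[B-.104*ax+y*ay,.052] for y in np.linspace(-.038,.038,20)]+[np.r_[B+x*ax,.057] for x in np.linspace(-.104,-.062,12)]
draw(d,[(Q,(0,0,255)),(H,(255,0,0))],(255,210,335,290),8,"pics/ov12.png")
```

```text
t 10.05 pos [0.4993 0.1114 0.0694] F [-0.12 -0.1  -0.46] w 60.0 jaw 116.43 tilt [ 0.01  0.   -1.  ]
tool cm [ 0.06 -0.03  3.14] turn 0.02759850376509121 q [-0.46  0.45  0.18  2.04 -0.12  0.66  1.83]
```

View pics/ov12.png

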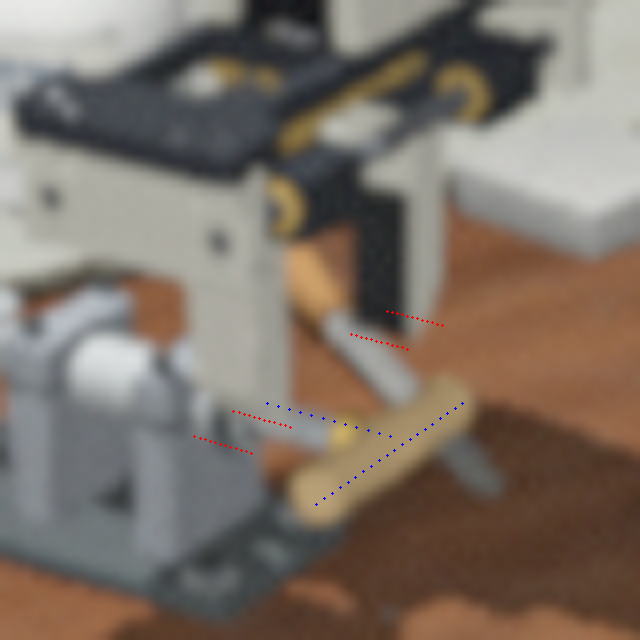

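>>> {"api": "arm_command", "payload": {
  "deltas": [
    {"xyz": [0,0,0.7],"turn": 0,"jaw": 88},
    {"xyz": [0,0,1.4],"turn": 0,"jaw": 88},
    {"xyz": [0,0,2.0],"turn": 0,"jaw": 88},
    {"xyz": [0,0,2.0],"turn": 0,"jaw": 88}
  ]
}}

```text
clock: 10.43
position: [0.4988, 0.1112, 0.0482]
ee_rot: [-0.716, 3.051, -0.003]
force: [0.5, -0.4, 0.6]
width: 0.652
```

>>> {"api": "arm_command", "payload": {
  "deltas": [
    {"xyz": [0,0,0.5],"turn": 0,"jaw": 88},
    {"xyz": [0,0,1.0],"turn": 0,"jaw": 88},
    {"xyz": [0,0,1.1],"turn": 0,"jaw": 88},
    {"xyz": [0,0,1.1],"turn": 0,"jaw": 88}
  ]
}}

```text
clock: 10.77
position: [0.4986, 0.1111, 0.0367]
ee_rot: [-0.717, 3.052, -0.003]
force: [0.4, 0.5, -0.4]
width: 0.658
```

Run:
```python
from ov import *
from cell import get_image,observe
delta([.4992,.1109,.038],116.4)
d=get_image("scene"); np.savez("s13.npz",**d)
crop(d,255,210,335,290,8,"pics/s13.png")
```

```text
t 10.77 pos [0.4986 0.1111 0.0367] F [ 0.41  0.48 -0.41] w 60.5 jaw 116.43 tilt [ 0.007 -0.001 -1.   ]
tool cm [-0.04 -0.05 -0.13] turn 0.03040057971418264 q [-0.45  0.5   0.16  2.06 -0.14  0.58  1.84]
```

View pics/s13.png

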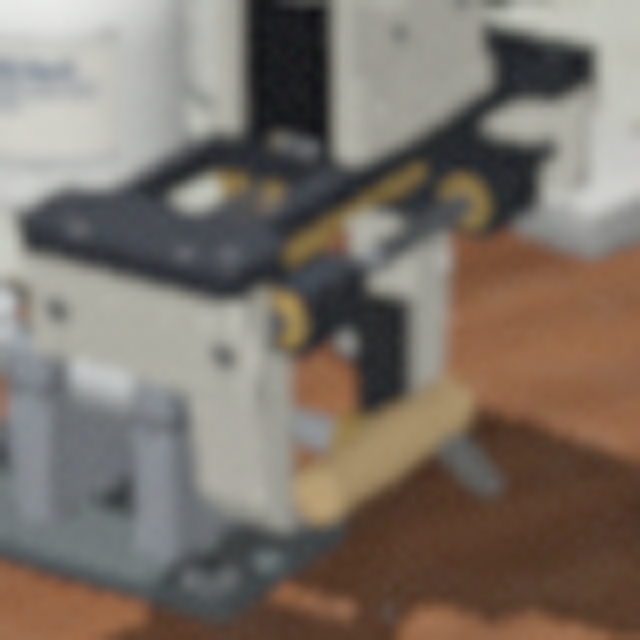

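>>> {"api": "arm_command", "payload": {
  "deltas": [
    {"xyz": [0,-0.05,0],"turn": 0,"jaw": 140},
    {"xyz": [0,-0.05,0],"turn": 0,"jaw": 183},
    {"xyz": [0,-0.05,0],"turn": 0,"jaw": 183},
    {"xyz": [0,-0.05,0],"turn": 0,"jaw": 183},
    {"xyz": [0,-0.05,0],"turn": 0,"jaw": 183}
  ]
}}

```text
clock: 11.23
position: [0.4991, 0.1108, 0.0372]
ee_rot: [-0.716, 3.051, -0.003]
force: [0.4, 0.4, 0.1]
width: 0.339
```

>>> {"api": "arm_command", "payload": {
  "deltas": [
    {"xyz": [0.2,0,0],"turn": 0,"jaw": 183},
    {"xyz": [0.4,0,0],"turn": 0,"jaw": 183},
    {"xyz": [0.6,0,0],"turn": 0,"jaw": 183},
    {"xyz": [0.6,0,0],"turn": 0,"jaw": 183}
  ]
}}

```text
clock: 11.57
position: [0.4938, 0.108, 0.0373]
ee_rot: [-0.716, 3.05, -0.003]
force: [2.3, 0.1, -0.7]
width: 0.281
```

```bash
cat > st.py <<'E'
from ov import *
from cell import observe
delta([.4992,.1109,.038],116.4)
o=observe(); B=np.array([.5722,.1471]); ax=np.array([.8957,.4447]); ay=np.array([-.4447,.8957])
d=o["position"][:2]-B; print("tester xy mm",(d@ax*1e3).round(2),(d@ay*1e3).round(2),"pull F",(o["force"][:2]@ax).round(2),(o["force"][:2]@ay).round(2))
E
python3 st.py
```

```text
t 11.57 pos [0.4938 0.108  0.0373] F [ 2.35  0.13 -0.75] w 25.9 jaw 116.42 tilt [ 0.009 -0.    -1.   ]
tool cm [-0.61  0.02 -0.07] turn 0.023261646322197294 q [-0.44  0.49  0.16  2.07 -0.14  0.58  1.84]
tester xy mm -87.6 -0.16 pull F 2.16 -0.93
```

>>> {"api": "arm_command", "payload": {
  "deltas": [
    {"xyz": [0.2,0,0],"turn": 0,"jaw": 183},
    {"xyz": [0.4,0,0],"turn": 0,"jaw": 183},
    {"xyz": [0.6,0,0],"turn": 0,"jaw": 183},
    {"xyz": [0.6,0,0],"turn": 0,"jaw": 183}
  ]
}}

```text
clock: 11.9
position: [0.4889, 0.1055, 0.0374]
ee_rot: [-0.716, 3.049, -0.003]
force: [4.9, 1.7, -0.4]
width: 0.28
```

```bash
python3 st.py
```

```text
t 11.9 pos [0.4889 0.1055 0.0374] F [ 4.95  1.75 -0.38] w 25.7 jaw 116.43 tilt [ 0.01  0.   -1.  ]
tool cm [-1.17  0.02 -0.05] turn 0.0291807433042095 q [-0.44  0.49  0.16  2.09 -0.14  0.57  1.85]
tester xy mm -93.17 -0.22 pull F 5.21 -0.63
```

>>> {"api": "arm_command", "payload": {
  "deltas": [
    {"xyz": [0.3,0,0],"turn": 0,"jaw": 183},
    {"xyz": [0.6,0,0],"turn": 0,"jaw": 183},
    {"xyz": [0.9,0,0],"turn": 0,"jaw": 183},
    {"xyz": [1.0,0,0],"turn": 0,"jaw": 183}
  ]
}}

```text
clock: 12.23
position: [0.4814, 0.1017, 0.0377]
ee_rot: [-0.716, 3.046, -0.003]
force: [7.1, 4.1, -5.8]
width: 0.285
```

```bash
python3 st.py
python3 - <<'E'
from ov import *
from cell import get_image
for n,b,s in(("scene",(215,200,345,300),6),("top",(225,170,325,285),5)):
    d=get_image(n); crop(d,*b,s,f"pics/{n}14.png"); np.savez(n+"14.npz",**d)
E
```

```text
t 12.23 pos [0.4814 0.1017 0.0377] F [ 7.1   4.09 -5.8 ] w 26.2 jaw 116.45 tilt [ 0.013  0.001 -1.   ]
tool cm [-2.    0.03 -0.01] turn 0.04969149371424919 q [-0.44  0.48  0.16  2.11 -0.13  0.55  1.85]
tester xy mm -101.53 -0.25 pull F 8.18 0.51
```

View pics/scene14.png

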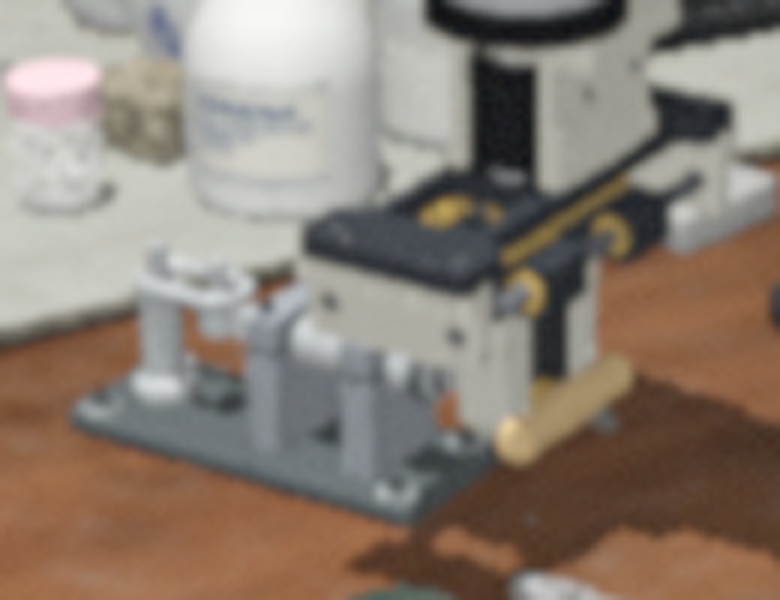

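View pics/top14.png

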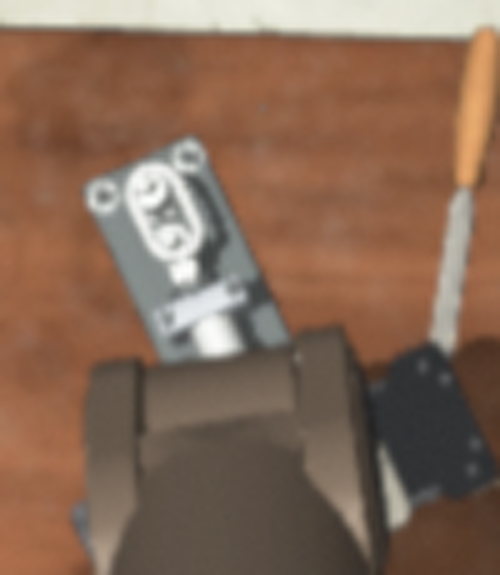

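>>> {"api": "arm_command", "payload": {
  "deltas": [
    {"xyz": [0.3,0,0],"turn": 0,"jaw": 183},
    {"xyz": [0.6,0,0],"turn": 0,"jaw": 183},
    {"xyz": [0.9,0,0],"turn": 0,"jaw": 183},
    {"xyz": [1.0,0,0],"turn": 0,"jaw": 183},
    {"xyz": [1.0,0,0],"turn": 0,"jaw": 183}
  ]
}}

```text
clock: 12.75
position: [0.4756, 0.0989, 0.0383]
ee_rot: [-0.716, 3.039, -0.002]
force: [10.3, 5.5, -7.7]
width: 0.285
```

```bash
python3 st.py
```

```text
t 12.75 pos [0.4756 0.0989 0.0383] F [10.32  5.51 -7.74] w 26.3 jaw 116.5 tilt [ 0.019  0.003 -1.   ]
tool cm [-2.65  0.02  0.08] turn 0.09867541158740778 q [-0.44  0.46  0.16  2.13 -0.13  0.54  1.85]
tester xy mm -107.98 -0.24 pull F 11.7 0.34
```

>>> {"api": "arm_command", "payload": {
  "deltas": [
    {"xyz": [0.3,0,0],"turn": 0,"jaw": 183},
    {"xyz": [0.6,0,0.05],"turn": 0,"jaw": 183},
    {"xyz": [0.8,0,0.1],"turn": 0,"jaw": 183},
    {"xyz": [0.8,0,0.1],"turn": 0,"jaw": 183},
    {"xyz": [0.8,0,0.1],"turn": 0,"jaw": 183}
  ]
}}

```text
clock: 13.17
position: [0.473, 0.0976, 0.0387]
ee_rot: [-0.715, 3.03, 0.0]
force: [11.8, 6.1, -0.5]
width: 0.281
```

```bash
python3 st.py;  python3 - <<'E'
from ov import *
from cell import get_image
for n,b,s in(("scene",(215,200,345,300),6),):
    d=get_image(n); crop(d,*b,s,f"pics/{n}15.png"); np.savez(n+"15.npz",**d)
E
```

```text
t 13.17 pos [0.473  0.0976 0.0387] F [11.8   6.11 -0.54] w 25.8 jaw 116.56 tilt [ 0.027  0.007 -1.   ]
tool cm [-2.93  0.02  0.15] turn 0.1571614360943272 q [-0.44  0.46  0.16  2.14 -0.14  0.52  1.85]
tester xy mm -110.86 -0.27 pull F 13.29 0.23
```

View pics/scene15.png

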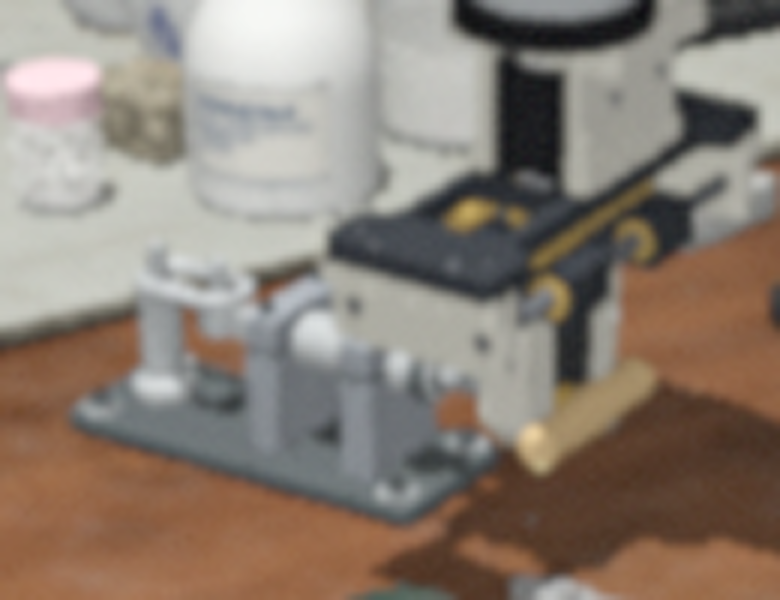

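>>> {"api": "arm_command", "payload": {
  "deltas": [
    {"xyz": [0.5,0,0],"turn": 0,"jaw": 183},
    {"xyz": [0.8,0,0.05],"turn": 0,"jaw": 183},
    {"xyz": [1.0,0,0.1],"turn": 0,"jaw": 183},
    {"xyz": [1.0,0,0.1],"turn": 0,"jaw": 183},
    {"xyz": [1.0,0,0.1],"turn": 0,"jaw": 183}
  ]
}}

```text
clock: 13.63
position: [0.4699, 0.0959, 0.0394]
ee_rot: [-0.714, 3.019, 0.002]
force: [13.3, 8.2, 3.5]
width: 0.285
```

```bash
python3 st.py
```

```text
t 13.63 pos [0.4699 0.0959 0.0394] F [13.34  8.21  3.5 ] w 26.2 jaw 116.62 tilt [ 0.038  0.011 -0.999]
tool cm [-3.29  0.03  0.27] turn 0.22358532019546828 q [-0.43  0.45  0.15  2.16 -0.14  0.5   1.86]
tester xy mm -114.44 -0.37 pull F 15.6 1.42
```

```bash
python3 st.py;  python3 - <<'E'
from ov import *
from cell import get_image
d=get_image("scene"); np.savez("scene16.npz",**d)
s0=load("scene0.npz")
B=np.array([.5722,.1471]); ax=np.array([.8957,.4447]); ay=np.array([-.4447,.8957])
def bar(disp): return [np.r_[B-(.104+disp)*ax+y*ay,.052] for y in np.linspace(-.038,.038,20)]
crop(d,270,225,335,285,12,"pics/s16.png")
draw(d,[(bar(.031),(255,0,0)),(bar(.0),(0,255,0))],(270,225,335,285),10,"pics/ov16.png")
draw(s0,[(bar(.0),(0,255,0))],(270,225,335,285),10,"pics/ov16b.png")
a=cv2.imread("pics/ov16.png");b=cv2.imread("pics/ov16b.png"); cv2.imwrite("pics/ov16c.png",cv2.resize(np.vstack([a,b]),None,fx=.5,fy=.5))
E
```

```text
t 13.63 pos [0.4699 0.0959 0.0394] F [13.34  8.21  3.5 ] w 26.2 jaw 116.62 tilt [ 0.038  0.011 -0.999]
tool cm [-3.29  0.03  0.27] turn 0.22358532019546828 q [-0.43  0.45  0.15  2.16 -0.14  0.5   1.86]
tester xy mm -114.44 -0.37 pull F 15.6 1.42
```

View pics/ov16.png

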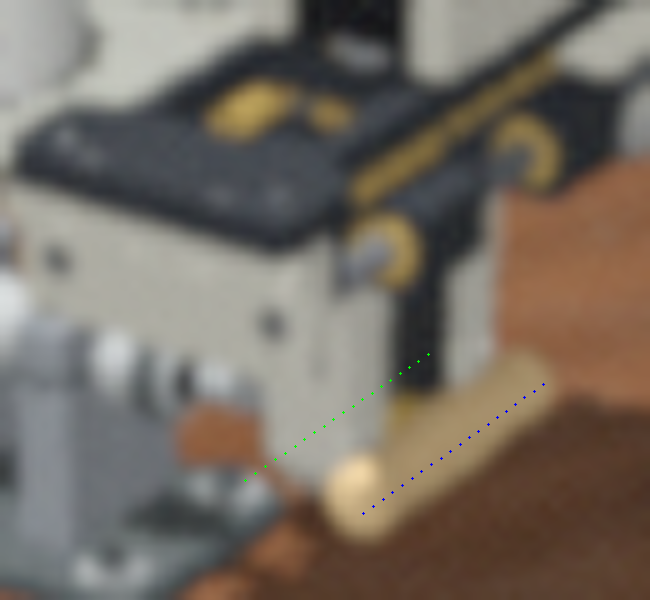

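View pics/ov16b.png

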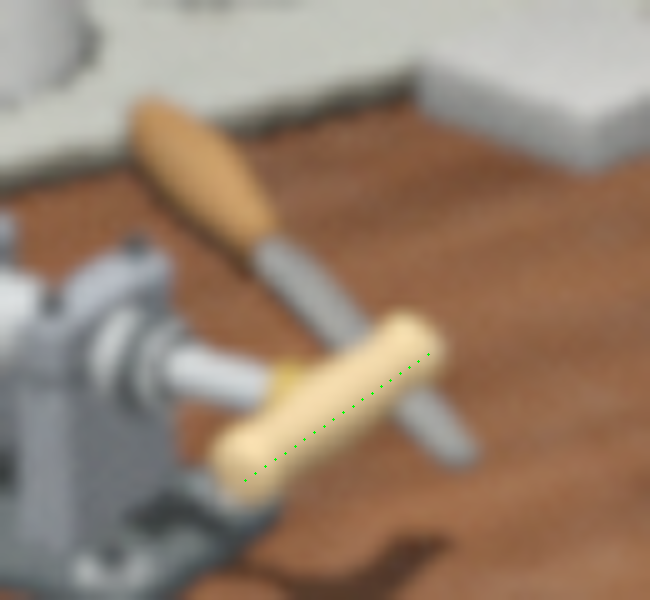

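View pics/s16.png

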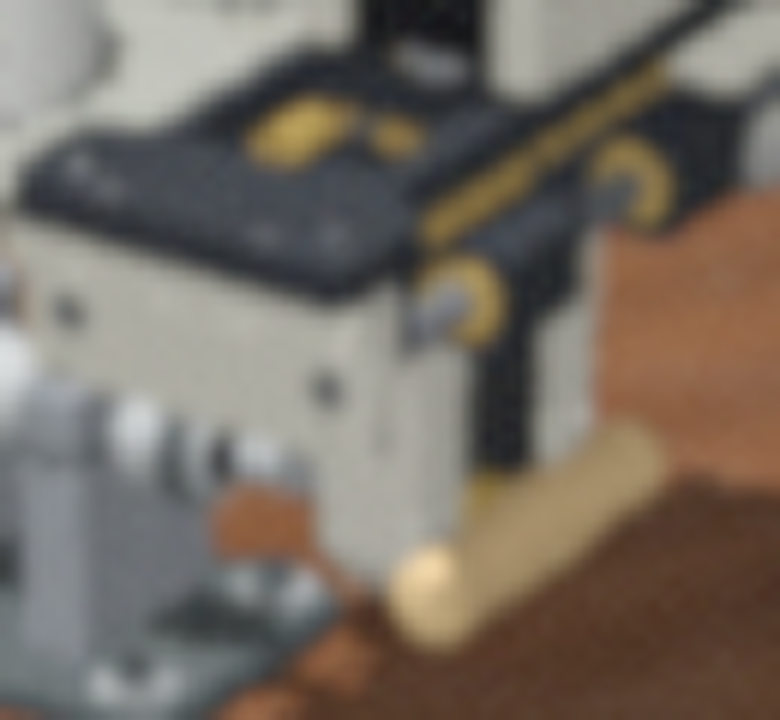

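>>> {"api": "arm_command", "payload": {
  "deltas": [
    {"xyz": [0.7,0,0.1],"turn": 0,"jaw": 183},
    {"xyz": [0.8,0,0.1],"turn": 0,"jaw": 183},
    {"xyz": [0.8,0,0.1],"turn": 0,"jaw": 183},
    {"xyz": [0.8,0,0.1],"turn": 0,"jaw": 183},
    {"xyz": [0.8,0,0.1],"turn": 0,"jaw": 183}
  ]
}}

```text
clock: 14.1
position: [0.4683, 0.0951, 0.0398]
ee_rot: [-0.714, 3.008, 0.004]
force: [13.7, 9.2, -2.3]
width: 0.281
```

```bash
cat > im.py <<'E'
import sys
from ov import *
from cell import get_image,observe
d=get_image("scene"); n=sys.argv[1]; np.savez(f"scene{n}.npz",**d); crop(d,270,225,335,285,12,f"pics/s{n}.png")
d=get_image("scene");d=get_image("scene");d=get_image("scene");d=get_image("scene")
o=observe(); print(o["clock"],o["position"].round(4),o["force"].round(2))
E
python3 st.py; python3 im.py 17; python3 st.py
```

```text
t 14.1 pos [0.4683 0.0951 0.0398] F [13.69  9.21 -2.26] w 25.8 jaw 116.69 tilt [ 0.048  0.014 -0.999]
tool cm [-3.46  0.03  0.35] turn 0.2891897830931498 q [-0.43  0.44  0.15  2.17 -0.14  0.49  1.86]
tester xy mm -116.22 -0.39 pull F 16.36 2.16
14.35 [0.4683 0.0951 0.0398] [14.19  8.43 -2.76]
t 14.35 pos [0.4683 0.0951 0.0398] F [14.19  8.43 -2.76] w 25.9 jaw 116.69 tilt [ 0.048  0.014 -0.999]
tool cm [-3.46  0.03  0.35] turn 0.29481813481260133 q [-0.43  0.44  0.15  2.17 -0.14  0.49  1.86]
tester xy mm -116.2 -0.37 pull F 16.46 1.24
```

View pics/s17.png

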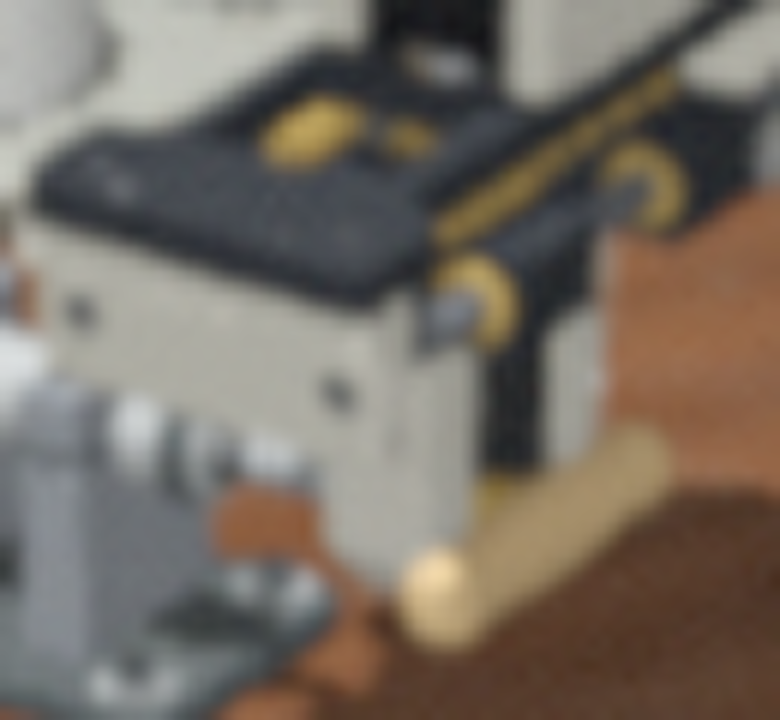

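Run:
```python
from ov import *
from cell import get_image
d=get_image("top"); a=cv2.resize(d["frame"][190:290,225:485,::-1],None,fx=3,fy=3,interpolation=cv2.INTER_CUBIC)
d=get_image("scene"); b=cv2.resize(d["frame"][225:265,215:275,::-1],None,fx=8,fy=8,interpolation=cv2.INTER_CUBIC)
b=cv2.resize(b,None,fx=.85,fy=.85); c=np.zeros((a.shape[0]+b.shape[0],a.shape[1],3),np.uint8); c[:a.shape[0]]=a; c[a.shape[0]:,:b.shape[1]]=b; cv2.imwrite("pics/f.png",c); print(c.shape)
```

```text
(572, 780, 3)
```

View pics/f.png

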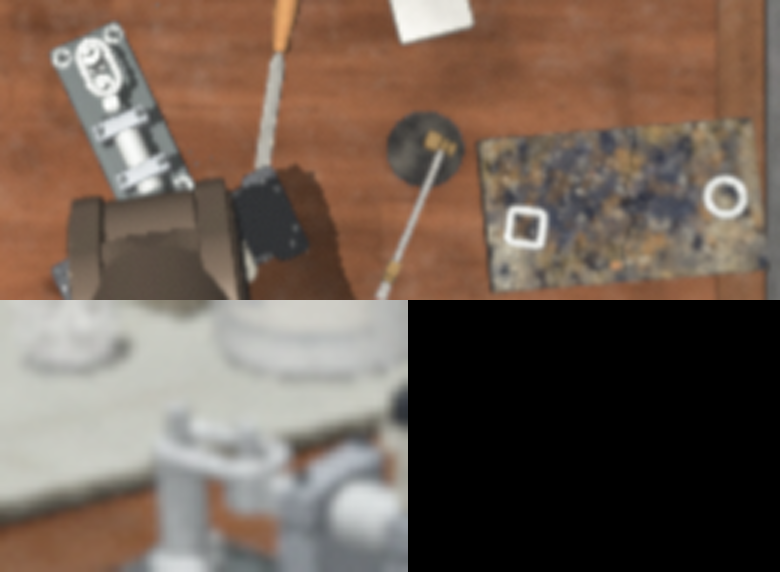

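The link lies flat, taut over both pins. The square loop and round ring are where they started on the board. Handing in.

```bash
python3 -c "
from cell import sign_off
print(sign_off())"; python3 st.py
```

```text
the job is handed in; nothing more can be done
None
the job is handed in; nothing more can be done
```

I handed the job in at about 14.5 s, with the link under load and the handle still held against the spring. The sign-off gave no verdict.

**What I did:** I laid the oval link flat over both pins and let go of it. Then I set the fingers either side of the rod, behind the crossbar, without gripping the rod. I drew the handle out in small steps and held it.

**Last checks:**
- **Link:** the pictures from both cameras show it lying flat and taut over both pins. The fingers are at the handle, well clear of it.
- **Pull:** the wrist read about 16.4 N of pull. The reported tool position stayed the same to within 0.1 mm over a 0.25 s hold.
- **How far the rod is out:** my estimates differ by about 3 mm, but all fall inside 22 to 31 mm. The force reading gives about 28 mm, the tool's travel about 25 mm, and the picture of the handle and groove about 25 mm. I could not measure it to better than about 1.5 mm.
- **Other pieces:** the square loop and the round ring look unmoved from above. I did not check the loupe again at the end; the moves stayed away from it.
- **Gripper tilt:** the load tilted the tool by about 3 degrees, which I left as it was because the hold was steady.

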